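# Fit the mixer's matching adapter plate and load the culture dishes

### The arm

A 7-joint arm with a two-finger parallel gripper is mounted at the origin on the work surface. World frame = base frame: x ahead of the robot, y to its left, z up, the work surface at z = 0. Lengths are in m, angles in rad, forces in N, time in s.
With the tool pointing down it reaches from about 0.425 to 0.925 m from the base axis. Payload 6.8 kg.
Tool frame: the origin (TCP) lies on the centre line of the jaws, within the pads' length; the fingertips stand 19 mm ahead of it and the grasp point (between the pads) is the TCP (r.tip_extent is the y of the fingertips in the tool frame, in m); y points along the fingers, z is the direction in which the jaws open and shut, and the axes are right-handed (so a half turn about y gives the same grasp; the last joint's range is limited). The gripper opens to 85 mm and grips with 20 to 120 N. Pads are 22 mm wide; open, the fingers measure 114 mm over their backs; the gripper's body (76 mm by 85 mm) begins 54 mm behind the grasp point. The pads swing forward as they close: fully open they stand 13 mm farther back than shut.
Start: joints at [1.124, 0.477, 0.022, 1.555, -0.011, 1.109, -0.083], TCP at [0.224, -0.637, 0.25] pointing down, gripper open.
Joint ranges: [-2.96, 2.96], [-0.34, 2.1], [-1.41, 1.46], [0.24, 2.44], [-1.37, 4.51], [0.17, 1.92], [-2.96, 2.96]. Speed limits (rad/s): [2.39, 2.39, 3.14, 3.14, 3.14, 3.14, 3.14].

### API

Orientations are given as a rotation vector (axis times angle).
In Python, from bench import r gives the robot as it stands. The module is installed in compiled form; this text tells all that it offers.
- The arm moves only by the tool jog_arm, never from a script. Its argument "motion" is a list of rows, each a list of 3 entries, a list of its own where there are three numbers: the opening, from 0 (shut) to 1 (fully open), then the shift along the tool's x, y, z in m, then the turn, a rotation vector about the tool's x, y, z in degrees. A call has 1 to 10 rows; each row shifts and turns the commanded pose from where the row before left it, along the tool's axes as they then stand; what a row does not reach is not made up. A row lasts 1/12 s, in which the tool goes at most 41.7 mm and 7.16 degrees, less where a joint would pass 70% of its speed; a pose out of reach is approached as far as the arm can. A call with a gripper value outside its range is refused whole. The fingers move at their own pace and stop on an object; "force" is the grip in N (left out, the last holds). Time passes only in rows, so rows that do not move let the fingers close. It gives the time, the measured TCP pose, the force and the opening at its end, in the units of the state.
- r.get_obs(): the state, without advancing time (a new reading comes with each control period).
- r.grab_frame(name): name is "side" or "top"; returns a dict with "image" (480x640x3 uint8, red, green, blue), "range_z" (480x640 float32, m along the optical axis (not along the pixel's ray), 0 where there is no reading), "fx", "fy", "cx", "cy" (pixels), "xyz" and "orientation" of the camera in the world. Camera axes: x right, y down, z forward; pixel columns grow to the right and rows downward; lengths in m; the calibration is good to about 2 mm. A picture is of the moment at which its call begins.
- r.hand_in(): hands the job in, once; it reports no verdict.
The state is a dict: "clock": time; "joints": joint angles; "qvel": joint speeds; "tau": joint torques, N m; "tcp_pos": TCP position; "orientation": TCP orientation; "contact_force": force on the tool from outside, world axes, zero at the start; "moment": the same for the moment, N m; "grip_width": finger opening in m.
Only numpy, scipy, OpenCV 4.12 (cv2) and the standard library are available. Lean on these libraries where they do the work, as an engineer would, in place of code of your own. Each camera call takes 0.05 s, during which the arm holds its last target.

### The job

Set up the bench mixer: pinch in the sprung orange tabs of the blue cover, lift it off and stand it the right way up on the bench. Find the one adapter plate whose holes drop over the mixer's pins and seat it fully home, flat on the platform, with the plates that do not fit lying flat on the bench; then stand every culture dish flat on the seated plate, wholly within its edges, and last of all press the green start button fully in. Do not disturb the tip box, the tube stand or the beaker.

Things in the scene. Friction and masses are not known exactly. Their poses are not given: they have to be found in the camera images.
- platform (a point): Centre of the flat top of the grey platform of the white bench mixer (fixed; place and heading vary), 70 mm above the bench. Platform 150 (x) x 190 (y) mm, z up. The fitting plate, centred here with its x along this x (or half a turn round), drops flat onto the platform, pins inside its holes with 1.5 mm play all round; a wrong plate stays up on the pin tips, 8 mm high.
- pins_mid (a point): Point midway between the tips of two brass dowel pins that stand 8 mm up from the platform, opposite each other about this point; 7 mm thick, tapered tips; hidden under the cover at first. One of three pin patterns is fitted at each start, so which of the three plates fits changes and must be found by looking or by trying.
- lug_near (a point): Top inner edge of the dark keeper lug on the platform's -x side, 56 mm from the centre, 22 mm above the platform; the lug is 30 mm wide in y and 17 mm deep in x. Its lip, 17 to 22 mm above the platform, holds one tab of the cover down. Plates are lowered between the two lugs with 6 mm to spare each side.
- lug_far (a point): The same on the other keeper lug, on the platform's +x side.
- start (a joint): How far the green start button, 26 mm across, is pressed: 0 at rest, 0.006 m fully in (about 5 N); it springs back. It points up from a small white housing beside the platform, on its +y side.
- start_top (a point): Centre of the top of the start button, lower than the platform; moves down with it.
- cover: Blue snap cover over the pins, 92 (x) x 80 (y) mm box, 12 mm high, 0.16 kg; origin at the centre of its underside, z up. Two orange tabs slide along its x on springs, each with a tongue over the top that reaches out to x = +-61 mm under a keeper lip. Pinched fully in, the tongues are clear of the lips and the cover lifts straight up; let go, they spring out again.
- cover_grip (a point): Point midway between the two upright orange paddles of the cover's tabs, 40 mm above its underside: pinch here along x. Outer faces at x = +-24 mm at rest; paddles 26 mm wide (y), 16 to 52 mm above the underside. Each moves in 10 mm (3 N to start, 8 N at the end), 28 mm over both when fully in. Fingertips over 22 mm above the underside clear the lugs.
- plate1: Flat metal plate, 100 (x) x 160 (y) x 10 mm, about 0.35 kg; origin at the centre of its underside, z up. Two 10 mm through holes at (26, 24) and (-26, -24) mm (x, y from the centre); half a turn makes no difference. Four pale green dish pads, 43 mm across and nearly flush, at x = +-27, y = +-53 mm. A black upright grip bar in the middle. The three plates differ only in their holes.
- plate1_grip (a point): Middle of the grip bar of plate1, 32 mm above the plate's underside; same axes as the plate. The bar is 44 mm long (x), 12 mm thick (y: take it across this), 10 to 46 mm above the underside.
- plate2: Flat metal plate, 100 (x) x 160 (y) x 10 mm, about 0.35 kg; origin at the centre of its underside, z up. Two 10 mm through holes at (36, -22) and (-36, 22) mm (x, y from the centre); half a turn makes no difference. Four pale green dish pads, 43 mm across and nearly flush, at x = +-27, y = +-53 mm. A black upright grip bar in the middle. The three plates differ only in their holes.
- plate2_grip (a point): Middle of the grip bar of plate2, 32 mm above the plate's underside; same axes as the plate. The bar is 44 mm long (x), 12 mm thick (y: take it across this), 10 to 46 mm above the underside.
- plate3: Flat metal plate, 100 (x) x 160 (y) x 10 mm, about 0.35 kg; origin at the centre of its underside, z up. Two 10 mm through holes at (0, 28) and (0, -28) mm (x, y from the centre); half a turn makes no difference. Four pale green dish pads, 43 mm across and nearly flush, at x = +-27, y = +-53 mm. A black upright grip bar in the middle. The three plates differ only in their holes.
- plate3_grip (a point): Middle of the grip bar of plate3, 32 mm above the plate's underside; same axes as the plate. The bar is 44 mm long (x), 12 mm thick (y: take it across this), 10 to 46 mm above the underside.
- dish1_mid (a point): Centre, half-way up, of closed culture dish 1: clear round dish with amber filling, 40 mm across, 16 mm tall, 30 g, standing on the bench; z up. None if absent.
- dish2_mid (a point): Centre, half-way up, of closed culture dish 2: clear round dish with amber filling, 40 mm across, 16 mm tall, 30 g, standing on the bench; z up. None if absent.
- dish3_mid (a point): Centre, half-way up, of closed culture dish 3: clear round dish with amber filling, 40 mm across, 16 mm tall, 30 g, standing on the bench; z up. None if absent.
- dish4_mid (a point): Centre, half-way up, of closed culture dish 4: clear round dish with amber filling, 40 mm across, 16 mm tall, 30 g, standing on the bench; z up. None if absent.
- tip_box: Bystander: blue tip box, 85 x 110 x 45 mm, origin under its centre. Leave alone.
- tube_stand: Bystander: grey block 70 x 130 mm with three blue-capped tubes, 112 mm tall, origin under its centre. Leave alone.
- beaker: Bystander: white plastic beaker, 80 mm across, 100 mm tall, origin under its centre. Leave alone.
Mind the look-alikes: they are no part of the job. What is shaped like the plate3 but pink is not meant. Leave any brown look-alike of the plate1 alone.

How it is judged:
By the outcome, as a careful person would: the job done as asked, in the order asked, and still so for the second after the job is handed in, with the robot touching nothing.
Of pins_a, pins_b, pins_c only 1 to 1 are there at a start; the rules pass over those that are not, and their reading is None.
Of dish1, dish2, dish3, dish4 only 2 to 4 are there at a start; the rules pass over those that are not, and their reading is None.
At some moment in a run one of dish1, dish2, dish3, dish4 may be knocked a few centimetres aside while the robot is not near it.
Once in a run the grip may slacken for a moment while it holds something.
It also fails if it takes over 210 s, if anything falls off the work surface, if the arm or the gripper's body presses on something with over 40 N, if the wrist force passes 120 N, or if a joint passes its speed limit or range.

## Working session

There is one attempt and no reset: what is moved stays moved. The work goes in short steps, Python scripts to look and compute and a tool call to move; the robot and the scene stay as the last step left them, time stands still between calls to the robot, and variables do not carry over. Pictures are saved under pics/ and viewed, and the job is handed in when it is done.

Besides the shell and the picture viewer there is one more tool, called after ">>>" as name(argument=value, ...), one argument or row to a line, values as JSON. jog_arm: Moves the arm, as the interface text tells. Its arguments: {"type":"object","properties":{"motion":{"type":"array","items":{"type":"array"}},"force":{"type":"number"}},"required":["motion"]}

```bash
mkdir -p pics; ls; cat > h.py <<'E'
from bench import r
import numpy as np, cv2
from scipy.spatial.transform import Rotation as R
def cap(name,tag):
    f=r.grab_frame(name); cv2.imwrite(f'pics/{tag}.png',f['image'][:,:,::-1]); np.savez(f'/tmp/{tag}.npz',**{k:np.array(v) for k,v in f.items()}); return f
def load(tag): 
    d=np.load(f'/tmp/{tag}.npz'); return {k:d[k] for k in d}
def rot(f):
    o=np.array(f['orientation'],float)
    return o if o.shape==(3,3) else R.from_rotvec(o).as_matrix()
def ray(f,u,v,z):
    d=rot(f)@np.array([(u-f['cx'])/f['fx'],(v-f['cy'])/f['fy'],1.]); o=np.array(f['xyz'],float)
    return o+d*(z-o[2])/d[2]
def cloud(f):
    v,u=np.mgrid[:480,:640]; z=f['range_z']
    p=np.stack([(u-f['cx'])/f['fx']*z,(v-f['cy'])/f['fy']*z,z],-1)
    return p@rot(f).T+np.array(f['xyz'],float)
E
python3 - <<'E'
from h import *
np.set_printoptions(precision=4,suppress=True)
o=r.get_obs()
for k in o: print(k,np.array(o[k]))
for n in('top','side'):
    f=cap(n,n+'0'); print(n,f['fx'],f['fy'],f['cx'],f['cy'],f['xyz'],f['orientation'])
print(r.tip_extent)
E
```

```text
pics
clock 0.0
joints [ 1.1239  0.4778  0.0223  1.5565 -0.0115  1.1093 -0.0831]
qvel [-0.0004 -0.0003 -0.0028  0.0004 -0.0002 -0.0015  0.0013]
tau [  0.0003 -59.6449   1.6079 -28.1188   0.0124   0.0094  -0.    ]
tcp_pos [ 0.2242 -0.6361  0.2493]
orientation [-0.349   2.0396 -2.0359]
contact_force [-0.0385  0.7033 -0.1257]
moment [ 0.0612 -0.0291  0.0139]
grip_width 0.08535078042347223
top 610.6689288633117 610.6689288633117 318.64838397873837 233.41689256947572 [0.3861 0.0017 1.6896] [-2.1852  2.1632 -0.1235]
side 540.0540915641494 540.0540915641494 318.41808379979926 224.5899447323892 [ 0.4454 -1.3385  0.9203] [-2.1098  0.0886 -0.0403]
0.019
```

View pics/top0.png

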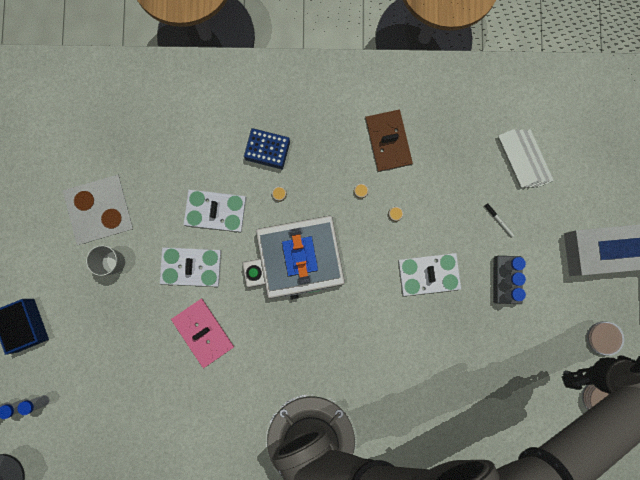

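View pics/side0.png

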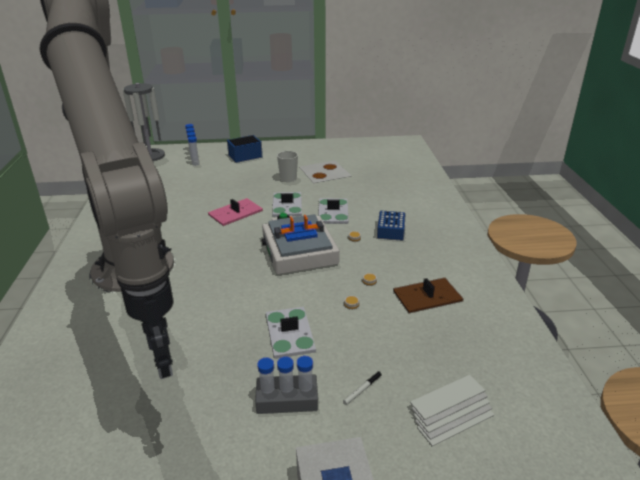

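Top view: mixer at about (300,257), with three plates at (214,211), (191,268) and (430,274), three dishes at (279,194), (361,191) and (396,214). The pink and brown plates are decoys. Next I'll zoom in and measure.

```bash
cat > m.py <<'E'
from h import *
np.set_printoptions(precision=4,suppress=True)
f=load('top0'); im=f['image']; hsv=cv2.cvtColor(im,cv2.COLOR_RGB2HSV)
def blobs(m,amin):
    n,l,s,c=cv2.connectedComponentsWithStats(m.astype(np.uint8)); return [(c[i],s[i]) for i in range(1,n) if s[i,4]>=amin]
H,S,V=hsv[...,0].astype(int),hsv[...,1].astype(int),hsv[...,2].astype(int)
roi=np.zeros(H.shape,bool); roi[90:380,130:500]=1
print('green pads')
for c,s in blobs((H>60)&(H<85)&(S>70)&roi,40): print(c,s[4],ray(f,c[0],c[1],.010))
print('amber')
for c,s in blobs((H>12)&(H<25)&(S>100)&(V>150)&roi,40): print(c,s[2:],ray(f,c[0],c[1],.016))
print('orange')
for c,s in blobs((H<12)&(S>180)&(V>120)&roi,8): print(c,s,ray(f,c[0],c[1],.122))
print('blue')
for c,s in blobs((H>105)&(H<118)&(S>180)&(V>120)&roi,30): print(c,s,ray(f,c[0],c[1],.082))
C=cloud(f)
for u,v in [(270,240),(330,240),(300,290),(320,280),(300,245),(302,268),(254,272),(214,211),(191,268),(430,274),(279,194)]: print(u,v,C[v,u])
big=cv2.resize(im[205:310,230:360][:,:,::-1],None,fx=6,fy=5.6,interpolation=cv2.INTER_CUBIC); cv2.imwrite('pics/mix0.png',big)
tiles=[cv2.resize(im[y-28:y+28,x-40:x+40][:,:,::-1],None,fx=5,fy=5,interpolation=cv2.INTER_CUBIC) for x,y in((214,211),(191,268),(430,274),(389,140))]
cv2.imwrite('pics/pl0.png',np.vstack([np.hstack(tiles[:2]),np.hstack(tiles[2:])]))
E
python3 m.py
```

```text
green pads
[196.6038 198.2453] 159 [0.653  0.3231 0.01  ]
[234.535  202.6369] 157 [0.6419 0.2178 0.01  ]
[194.0625 217.45  ] 160 [0.5992 0.3285 0.01  ]
[232.0305 221.7561] 164 [0.5884 0.2234 0.01  ]
[171.1227 255.7239] 163 [0.4926 0.3882 0.01  ]
[209.7778 257.4259] 162 [0.489  0.2821 0.01  ]
[447.4459 261.9236] 157 [ 0.4833 -0.3726  0.01  ]
[409.529  266.3484] 155 [ 0.4701 -0.2677  0.01  ]
[252.8621 272.2529] 87 [0.4495 0.163  0.01  ]
[169.8144 275.515 ] 167 [0.4383 0.3899 0.01  ]
[208.5309 277.0494] 162 [0.4352 0.284  0.01  ]
[450.0366 281.5488] 164 [ 0.4294 -0.379   0.01  ]
[412.0126 285.8994] 159 [ 0.4164 -0.2742  0.01  ]
amber
[360.8108 189.955 ] [ 12  11 111] [ 0.6805 -0.1324  0.016 ]
[278.5676 192.8649] [ 12  12 111] [0.6697 0.0958 0.016 ]
[395.6786 213.1161] [ 12  12 112] [ 0.6167 -0.2292  0.016 ]
orange
[302.6 266.5] [299 265   7   4  10] [0.4613 0.0251 0.122 ]
blue
[299.6455 255.5282] [283 237  34  39 708] [0.492  0.0338 0.082 ]
270 240 [0.5344 0.1142 0.0591]
330 240 [ 0.5348 -0.0461  0.0733]
300 290 [0.4018 0.0322 0.057 ]
320 280 [ 0.4285 -0.0206  0.0707]
300 245 [0.5165 0.0325 0.1222]
302 268 [0.4588 0.0271 0.0911]
254 272 [0.4481 0.1546 0.0665]
214 211 [0.6132 0.2686 0.0436]
191 268 [0.4588 0.3297 0.0252]
430 274 [ 0.4484 -0.3181  0.0405]
279 194 [0.6649 0.094  0.0258]
```

```bash
ls pics
```

```text
mix0.png
pl0.png
side0.png
top0.png
```

View pics/mix0.png

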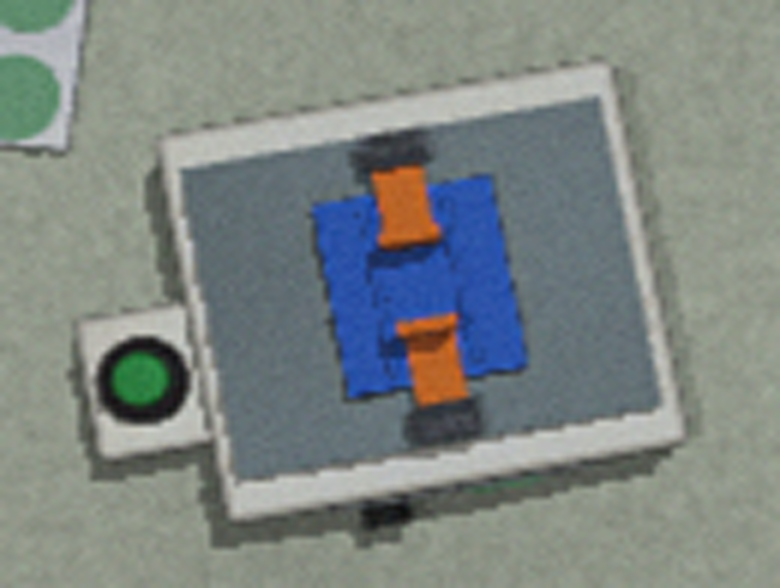

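View pics/pl0.png

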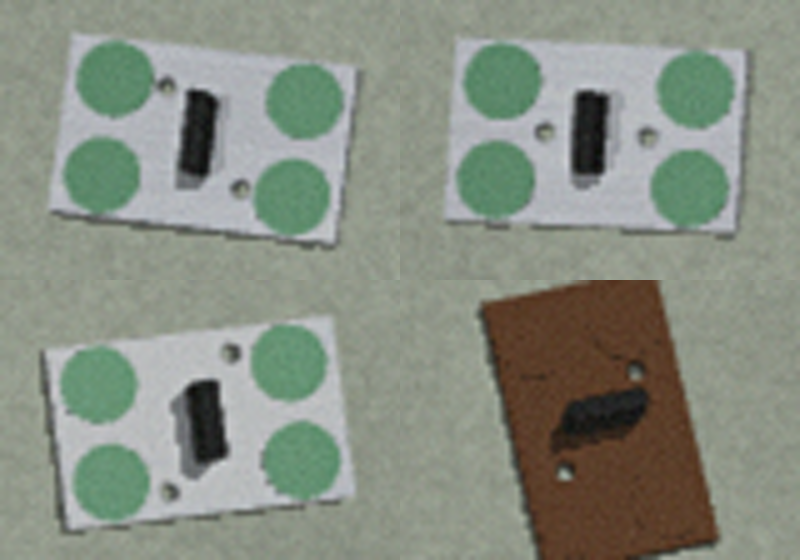

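```bash
cat >> m.py <<'E'
print('=====')
def plate(pads):
    P=np.array([ray(f,*p,.010)[:2] for p in pads]); c=P.mean(0)
    # long axis y
    (cx,cy),(w,h),a=cv2.minAreaRect(P.astype(np.float32)); 
    q=P-c; # y dir from eigen
    U,s,Vt=np.linalg.svd(q); y=Vt[0]; y=y if y[1]>0 else -y
    return c,np.degrees(np.arctan2(-y[0],y[1])),(w,h)
pads=[c for c,s in blobs((H>60)&(H<85)&(S>70)&roi,140)]
for n,(x,y) in dict(p1=(214,211),p3=(191,268),p2=(430,274)).items():
    pp=[p for p in pads if abs(p[0]-x)<28 and abs(p[1]-y)<18]; print(n,len(pp),*plate(pp))
# mixer
win=np.zeros(H.shape,bool); win[210:305,240:350]=1
white=(V>165)&(S<40)&win
# outline of mixer white rim incl. inner: platform = grey-blue
gm=((H>90)&(H<115)&(S>30)&(S<110)&(V<150)&(V>60)&win).astype(np.uint8)
gm=cv2.morphologyEx(gm,cv2.MORPH_OPEN,np.ones((3,3)))
cs,_=cv2.findContours(gm,cv2.RETR_EXTERNAL,cv2.CHAIN_APPROX_NONE); c=max(cs,key=cv2.contourArea)
W=np.array([ray(f,u,v,.07)[:2] for u,v in c[:,0]],np.float32); print('platform',cv2.minAreaRect(W),len(W))
print(cv2.minAreaRect(c))
bm=((H>105)&(H<118)&(S>180)&(V>80)&win|((H<14)&(S>180)&(V>80)&win)).astype(np.uint8)
bm=((H>105)&(H<120)&(S>150)&(V>60)&win).astype(np.uint8)
cs,_=cv2.findContours(bm,cv2.RETR_EXTERNAL,cv2.CHAIN_APPROX_NONE); c=np.vstack(cs)
W=np.array([ray(f,u,v,.082)[:2] for u,v in c[:,0]],np.float32); print('cover',cv2.minAreaRect(W))
cv2.imwrite('pics/gm.png',np.hstack([gm[205:310,230:360]*255,bm[205:310,230:360]*255]))
gb=(H>60)&(H<85)&(S>70)&win&(np.mgrid[:480,:640][1]<262)
for c,s in blobs(gb,30): print('btn',c,ray(f,*c,.05),np.median(C[int(c[1])-3:int(c[1])+3,int(c[0])-3:int(c[0])+3].reshape(-1,3),axis=0))
E
python3 m.py | sed -n '/=====/,$p'
```

```text
=====
p1 4 [0.6206 0.2732] -5.979691905227934 (0.10595990717411041, 0.05404875427484512)
p3 4 [0.4638 0.3361] -1.7813241776726991 (0.10615253448486328, 0.05431358143687248)
p2 4 [ 0.4498 -0.3234] 7.202913018822814 (0.054317671805620193, 0.10578571259975433)
platform ((0.48165106773376465, 0.0870974063873291), (0.14797647297382355, 0.07959464192390442), 11.468911170959473) 200
((279.58868408203125, 259.6396484375), (55.6551399230957, 30.161890029907227), 79.3803482055664)
cover ((0.4918860197067261, 0.03422844409942627), (0.09129571914672852, 0.07928247004747391), 11.187909126281738)
btn [252.8621 272.2529] [0.448  0.1592 0.05  ] [0.4481 0.1615 0.0659]
```

View pics/gm.png

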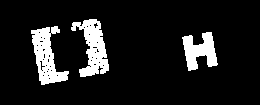

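```bash
cat >> m.py <<'E'
print('#####')
ys,xs=np.nonzero(gm)
W=np.array([ray(f,u,v,.07)[:2] for u,v in zip(xs,ys)],np.float32)
print(cv2.minAreaRect(W))
# rim white outer
wm=((V>150)&(S<45)&win).astype(np.uint8); wm[:,:258]=0
cs,_=cv2.findContours(wm,cv2.RETR_EXTERNAL,cv2.CHAIN_APPROX_NONE); c=np.vstack(cs)
print(cv2.minAreaRect(np.array([ray(f,u,v,.07)[:2] for u,v in c[:,0]],np.float32)))
for k in range(215,300,6):print([int(V[k,u]) for u in range(255,350,5)])
a=np.array([0.4919,0.0342])
# world-axis of tool
o=r.get_obs(); print(R.from_rotvec(o['orientation']).as_matrix())
E
python3 m.py | sed -n '/#####/,$p'; python3 - <<'E'
from h import *
for n,x,y,w,h in(('s',225,190,130,110),):
    im=load('side0')['image'][y:y+h,x:x+w]; cv2.imwrite('pics/side_mix.png',cv2.resize(im[:,:,::-1],None,fx=5.5,fy=5.4,interpolation=cv2.INTER_CUBIC))
E
```

```text
#####
((0.4920181632041931, 0.034267015755176544), (0.14825347065925598, 0.18761245906352997), 11.232732772827148)
((0.49009865522384644, 0.024001315236091614), (0.2501101791858673, 0.2433171272277832), 0.5381898880004883)
[151, 159, 155, 149, 156, 154, 151, 150, 153, 149, 152, 155, 146, 156, 148, 130, 144, 154, 153]
[163, 149, 156, 152, 158, 148, 150, 145, 145, 152, 178, 188, 189, 187, 193, 187, 124, 155, 148]
[153, 148, 121, 161, 194, 192, 188, 190, 186, 139, 116, 113, 117, 120, 117, 128, 128, 146, 159]
[151, 187, 186, 136, 110, 115, 122, 56, 62, 67, 117, 120, 123, 119, 121, 117, 114, 148, 149]
[94, 132, 112, 116, 115, 119, 115, 127, 182, 189, 172, 170, 116, 122, 119, 121, 164, 152, 156]
[105, 188, 115, 116, 116, 111, 175, 147, 186, 187, 144, 174, 124, 122, 120, 124, 185, 147, 154]
[150, 155, 110, 113, 112, 105, 172, 167, 98, 115, 147, 168, 117, 121, 125, 117, 139, 129, 153]
[151, 93, 113, 116, 116, 116, 157, 169, 169, 170, 169, 170, 137, 121, 121, 119, 124, 125, 155]
[189, 185, 113, 115, 112, 114, 75, 166, 170, 188, 131, 168, 171, 124, 121, 115, 112, 154, 150]
[130, 88, 138, 115, 112, 113, 114, 166, 167, 187, 186, 143, 176, 120, 117, 117, 121, 191, 146]
[124, 45, 183, 112, 124, 118, 121, 86, 83, 187, 187, 102, 120, 116, 121, 119, 119, 162, 139]
[196, 189, 138, 120, 121, 123, 121, 118, 126, 69, 79, 83, 114, 114, 190, 189, 189, 190, 124]
[84, 91, 84, 120, 124, 116, 96, 125, 194, 189, 189, 191, 188, 162, 124, 71, 92, 145, 147]
[153, 146, 87, 188, 188, 190, 184, 147, 87, 88, 85, 89, 90, 98, 154, 159, 152, 154, 145]
[147, 148, 99, 86, 84, 92, 96, 71, 89, 144, 147, 151, 150, 144, 156, 153, 149, 144, 152]
[[-0.9432 -0.0007  0.3323]
 [-0.3323  0.0015 -0.9432]
 [ 0.0001 -1.     -0.0017]]
```

View pics/side_mix.png

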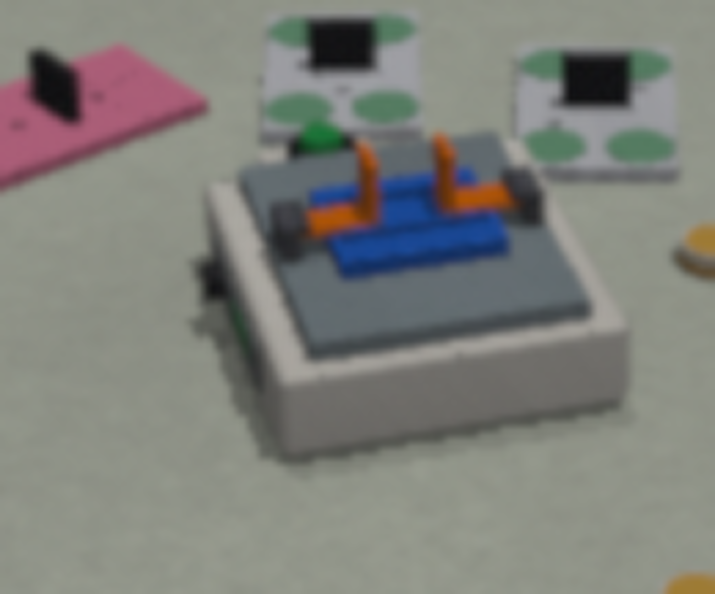

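Cover and platform agree on (0.492, 0.034) with yaw 11.2°. The cover will go on the free bench near (0.62, -0.38).

```bash
cat > go.py <<'E'
from h import *
import sys
def plan(x,y,z,psi):
    o=r.get_obs(); M=R.from_rotvec(o['orientation']).as_matrix(); p=np.array(o['tcp_pos'])
    cur=np.degrees(np.arctan2(M[1,2],M[0,2])); tilt=np.degrees(np.arccos(min(1,-M[2,1])))
    d=(psi-cur+90)%180-90
    t=np.radians(cur+d); X=np.array([np.sin(t),-np.cos(t),0]);Z=np.array([np.cos(t),np.sin(t),0])
    v=np.array([x,y,z])-p
    s=np.array([v@X,-v[2],v@Z])
    print('t',round(o['clock'],2),'pos',p.round(4),'psi',round(cur,2),'alt turn',round(-d-np.sign(-d)*180,1),'tilt',round(tilt,2),'j',np.round(o['joints'],2),'w',round(o['grip_width'],4),'F',np.round(o['contact_force'],1))
    print('turn y',round(-d,2),'shift after turn mm',(s*1000).round(1),'rows',np.ceil(np.linalg.norm(s)/.0417))
if __name__=='__main__': plan(*map(float,sys.argv[1:5]))
E
python3 go.py .492 .0342 .25 11.2
```

```text
t 0.1 pos [ 0.2241 -0.6362  0.2494] psi -70.59 alt turn 98.2 tilt 0.1 j [ 1.12  0.48  0.02  1.56 -0.01  1.11 -0.08] w 0.0857 F [-0.4 -0.3 -0.4]
turn y -81.79 shift after turn mm [-6.056e+02 -6.000e-01  3.930e+02] rows 18.0
```

>>> jog_arm(
  motion=[
    [1,[0,0,0],[0,-7,0]],
    [1,[0,0,0],[0,-7,0]],
    [1,[0,0,0],[0,-7,0]],
    [1,[0,0,0],[0,-7,0]],
    [1,[0,0,0],[0,-7,0]],
    [1,[0,0,0],[0,-7,0]],
    [1,[0,0,0],[0,-7,0]],
    [1,[0,0,0],[0,-7,0]],
    [1,[0,0,0],[0,-7,0]],
    [1,[0,0,0],[0,-7,0]],
  ],
  force=50,
)

```text
clock: 0.93
tcp_pos: [0.2242, -0.6364, 0.2497]
orientation: [-1.207, 1.213, -1.211]
contact_force: [-0.4, -0.1, -0.1]
grip_width: 0.0854
```

>>> jog_arm(
  motion=[
    [1,[0,0,0],[0,-6,0]],
    [1,[0,0,0],[0,-5.8,0]],
    [1,[-0.03,0,0.0195],[0,0,0]],
    [1,[-0.03,0,0.0195],[0,0,0]],
    [1,[-0.03,0,0.0195],[0,0,0]],
    [1,[-0.03,0,0.0195],[0,0,0]],
    [1,[-0.03,0,0.0195],[0,0,0]],
    [1,[-0.03,0,0.0195],[0,0,0]],
    [1,[-0.03,0,0.0195],[0,0,0]],
    [1,[-0.03,0,0.0195],[0,0,0]],
  ],
)

```text
clock: 1.77
tcp_pos: [0.3307, -0.3691, 0.2501]
orientation: [-1.295, 1.065, -1.064]
contact_force: [1.4, -0.3, -0.9]
grip_width: 0.0852
```

```bash
python3 go.py .492 .0342 .25 11.2
```

```text
t 1.77 pos [ 0.3307 -0.3691  0.2501] psi 11.19 alt turn 180.0 tilt 0.03 j [ 1.08  0.21 -0.42  1.95  0.1   1.    0.81] w 0.0852 F [ 1.4 -0.3 -0.9]
turn y -0.01 shift after turn mm [-3.643e+02  1.000e-01  2.365e+02] rows 11.0
```

>>> jog_arm(
  motion=[
    [1,[-0.033,0,0.0215],[0,0,0]],
    [1,[-0.033,0,0.0215],[0,0,0]],
    [1,[-0.033,0,0.0215],[0,0,0]],
    [1,[-0.033,0,0.0215],[0,0,0]],
    [1,[-0.033,0,0.0215],[0,0,0]],
    [1,[-0.033,0,0.0215],[0,0,0]],
    [1,[-0.033,0,0.0215],[0,0,0]],
    [1,[-0.033,0,0.0215],[0,0,0]],
    [1,[-0.033,0,0.0215],[0,0,0]],
    [1,[-0.033,0,0.0215],[0,0,0]],
  ],
)

```text
clock: 2.6
tcp_pos: [0.4775, -0.0037, 0.2502]
orientation: [-1.296, 1.064, -1.064]
contact_force: [0.2, -1.1, 1.1]
grip_width: 0.0852
```

>>> jog_arm(
  motion=[
    [1,[-0.0342,0,0.0215],[0,0,0]],
    [1,[0,0,0],[0,0,0]],
    [1,[0,0,0],[0,0,0]],
  ],
)

```text
clock: 2.85
tcp_pos: [0.492, 0.0351, 0.2501]
orientation: [-1.297, 1.061, -1.059]
contact_force: [-0.9, -0.5, 0.4]
grip_width: 0.0851
```

```bash
python3 go.py .492 .0342 .114 11.2
```

```text
t 2.85 pos [0.492  0.0351 0.2501] psi 11.53 alt turn -179.7 tilt 0.08 j [ 0.44  0.25 -0.73  1.94  0.2   1.02 -0.18] w 0.0851 F [-0.9 -0.5  0.4]
turn y 0.33 shift after turn mm [  0.9 136.1  -0.2] rows 4.0
```

>>> jog_arm(
  motion=[
    [1,[0.0008,0.035,0],[0,0.3,0]],
    [1,[0,0.035,0],[0,0,0]],
    [1,[0,0.035,0],[0,0,0]],
    [1,[0,0.03,0],[0,0,0]],
    [1,[0,0,0],[0,0,0]],
    [1,[0,0,0],[0,0,0]],
  ],
)

```text
clock: 3.35
tcp_pos: [0.4907, 0.0302, 0.1145]
orientation: [-1.296, 1.071, -1.067]
contact_force: [0.7, -0.4, 0.1]
grip_width: 0.0854
```

```bash
python3 go.py .492 .0342 .114 11.2; python3 - <<'E'
from h import *
f=cap('side','s1'); im=f['image'][150:290,210:370]; cv2.imwrite('pics/s1c.png',cv2.resize(im[:,:,::-1],None,fx=5,fy=4.2*5/4.2*0.8))
E
```

```text
t 3.35 pos [0.4907 0.0302 0.1145] psi 10.84 alt turn 179.6 tilt 0.23 j [ 0.34  0.44 -0.64  2.07  0.38  0.75 -0.35] w 0.0854 F [ 0.7 -0.4  0.1]
turn y -0.36 shift after turn mm [-3.6  0.5  2.1] rows 1.0
```

View pics/s1c.png

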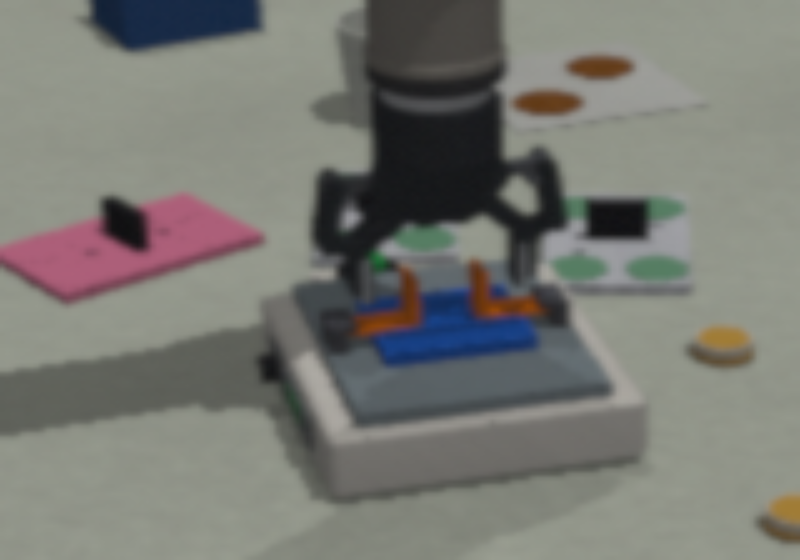

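The open fingers straddle the orange paddles above the lugs. Now a small centring correction.

>>> jog_arm(
  motion=[
    [1,[-0.0035,0,0.002],[0,-0.3,0]],
    [1,[0,0,0],[0,0,0]],
    [1,[0,0,0],[0,0,0]],
  ],
)

```text
clock: 3.65
tcp_pos: [0.4946, 0.0357, 0.117]
orientation: [-1.293, 1.061, -1.066]
contact_force: [-0.2, 0.4, -0.3]
grip_width: 0.0856
```

```bash
python3 go.py .492 .0342 .114 11.2
```

```text
t 3.65 pos [0.4946 0.0357 0.117 ] psi 11.22 alt turn -180.0 tilt 0.19 j [ 0.33  0.44 -0.65  2.06  0.39  0.75 -0.36] w 0.0856 F [-0.2  0.4 -0.3]
turn y 0.02 shift after turn mm [ 1.   3.  -2.8] rows 1.0
```

>>> jog_arm(
  motion=[
    [1,[0,0,0],[0,0,0]],
    [1,[0,0,0],[0,0,0]],
    [1,[0,0,0],[0,0,0]],
  ],
)

```text
clock: 3.9
tcp_pos: [0.4935, 0.0353, 0.1157]
orientation: [-1.295, 1.063, -1.064]
contact_force: [0.1, 0.1, 0.1]
grip_width: 0.0853
```

>>> jog_arm(
  motion=[
    [1,[0,0,0],[0,0,0]],
  ],
)

```text
clock: 3.98
tcp_pos: [0.4934, 0.0353, 0.1155]
orientation: [-1.295, 1.064, -1.064]
contact_force: [0.5, 0.6, -0.5]
grip_width: 0.0855
```

```bash
python3 go.py .492 .0342 .114 11.2
```

```text
t 3.98 pos [0.4934 0.0353 0.1155] psi 11.21 alt turn -180.0 tilt 0.01 j [ 0.33  0.44 -0.65  2.06  0.39  0.75 -0.36] w 0.0855 F [ 0.5  0.6 -0.5]
turn y 0.01 shift after turn mm [ 0.8  1.5 -1.6] rows 1.0
```

>>> jog_arm(
  motion=[
    [1,[0.0008,0.001,-0.0015],[0,0,0]],
    [0.5,[0,0,0],[0,0,0]],
    [0.2,[0,0,0],[0,0,0]],
    [0,[0,0,0],[0,0,0]],
    [0,[0,0,0],[0,0,0]],
    [0,[0,0,0],[0,0,0]],
    [0,[0,0,0],[0,0,0]],
    [0,[0,0,0],[0,0,0]],
    [0,[0,0,0],[0,0,0]],
    [0,[0,0,0],[0,0,0]],
  ],
  force=50,
)

```text
clock: 4.82
tcp_pos: [0.4922, 0.0344, 0.116]
orientation: [-1.296, 1.063, -1.065]
contact_force: [-6.9, -0.9, 21.9]
grip_width: 0.0246
```

```bash
python3 go.py .492 .0342 .114 11.2
```

```text
t 4.82 pos [0.4922 0.0344 0.116 ] psi 11.21 alt turn -180.0 tilt 0.09 j [ 0.33  0.44 -0.65  2.07  0.39  0.75 -0.36] w 0.0246 F [-6.9 -0.9 21.9]
turn y 0.01 shift after turn mm [ 0.1  2.  -0.3] rows 1.0
```

>>> jog_arm(
  motion=[
    [0,[0,-0.004,0],[0,0,0]],
    [0,[0,-0.004,0],[0,0,0]],
    [0,[0,-0.006,0],[0,0,0]],
    [0,[0,-0.01,0],[0,0,0]],
    [0,[0,-0.015,0],[0,0,0]],
    [0,[0,-0.015,0],[0,0,0]],
    [0,[0,0,0],[0,0,0]],
  ],
)

```text
clock: 5.4
tcp_pos: [0.4938, 0.0348, 0.1712]
orientation: [-1.292, 1.061, -1.066]
contact_force: [-0.1, -0.6, -1.4]
grip_width: 0.0239
```

```bash
python3 go.py .62 -.38 .25 11.2; python3 - <<'E'
from h import *
f=cap('side','s2'); im=f['image'][130:290,210:370]; cv2.imwrite('pics/s2c.png',cv2.resize(im[:,:,::-1],None,fx=4,fy=3.7))
E
```

```text
t 5.4 pos [0.4938 0.0348 0.1712] psi 11.21 alt turn -180.0 tilt 0.27 j [ 0.39  0.36 -0.69  2.02  0.3   0.86 -0.28] w 0.0239 F [-0.1 -0.6 -1.4]
turn y 0.01 shift after turn mm [431.4 -78.8  43.3] rows 11.0
```

View pics/s2c.png

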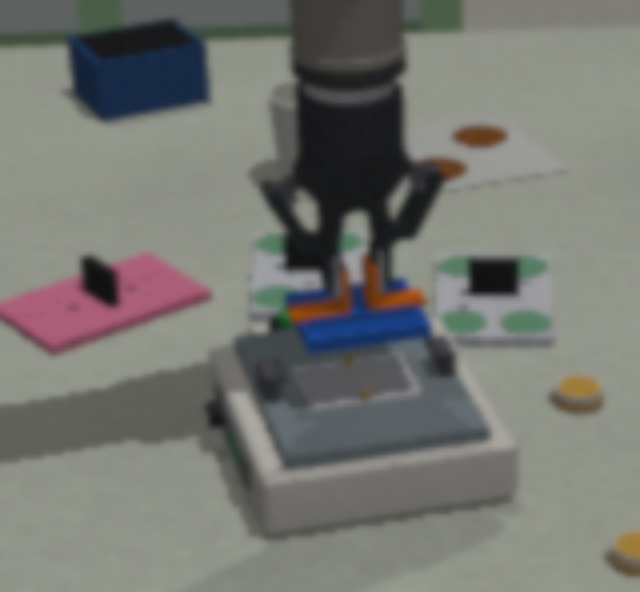

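Cover lifted off cleanly. The pins sit roughly along y, which looks like plate 3's pattern. Carrying the cover to its free spot.

>>> jog_arm(
  motion=[
    [0,[0.015,0,0.0015],[0,0,0]],
    [0,[0.03,0,0.003],[0,0,0]],
    [0,[0.034,0,0.0034],[0,0,0]],
    [0,[0.034,0,0.0034],[0,0,0]],
    [0,[0.034,0,0.0034],[0,0,0]],
    [0,[0.034,0,0.0034],[0,0,0]],
    [0,[0.034,0,0.0034],[0,0,0]],
    [0,[0.034,0,0.0034],[0,0,0]],
    [0,[0.034,0,0.0034],[0,0,0]],
    [0,[0.034,0,0.0034],[0,0,0]],
  ],
)

```text
clock: 6.28
tcp_pos: [0.5843, -0.2722, 0.167]
orientation: [-1.296, 1.065, -1.063]
contact_force: [0.0, 0.2, -1.5]
grip_width: 0.0237
```

>>> jog_arm(
  motion=[
    [0,[0.034,0,0.0034],[0,0,0]],
    [0,[0.034,0,0.0034],[0,0,0]],
    [0,[0.03,0,0.003],[0,0,0]],
    [0,[0.016,0,0.002],[0,0,0]],
    [0,[0,0,0],[0,0,0]],
    [0,[0,0,0],[0,0,0]],
    [0,[0,0,0],[0,0,0]],
  ],
)

```text
clock: 6.87
tcp_pos: [0.6182, -0.3784, 0.1671]
orientation: [-1.295, 1.065, -1.061]
contact_force: [-0.1, -0.1, -1.5]
grip_width: 0.0238
```

```bash
python3 go.py .62 -.38 .048 11.2;  python3 - <<'E'
from h import *
f=cap('side','s3'); im=f['image'][200:440,210:450]; cv2.imwrite('pics/s3c.png',cv2.resize(im[:,:,::-1],None,fx=2.5,fy=2.5))
f=cap('top','t3'); im=f['image'][205:310,230:360]; cv2.imwrite('pics/t3c.png',cv2.resize(im[:,:,::-1],None,fx=5,fy=5))
E
```

```text
t 6.87 pos [ 0.6182 -0.3784  0.1671] psi 11.28 alt turn -179.9 tilt 0.13 j [ 0.8   0.69 -0.53  1.46  0.37  1.09  0.39] w 0.0238 F [-0.1 -0.1 -1.5]
turn y 0.08 shift after turn mm [  1.9 119.1   1.5] rows 3.0
```

View pics/s3c.png

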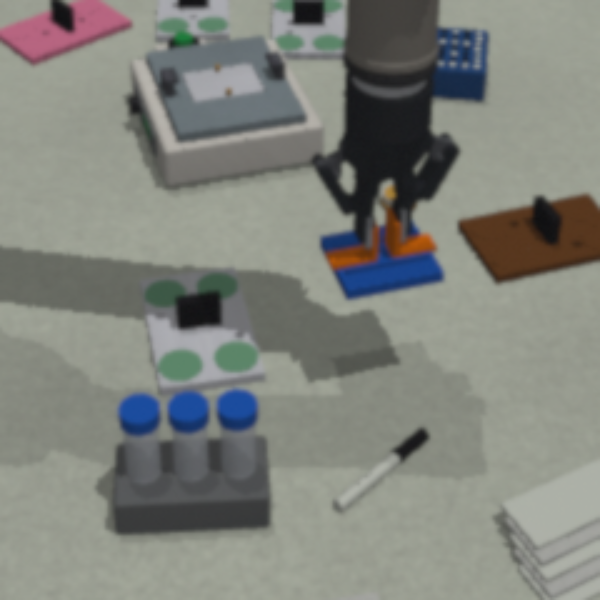

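View pics/t3c.png

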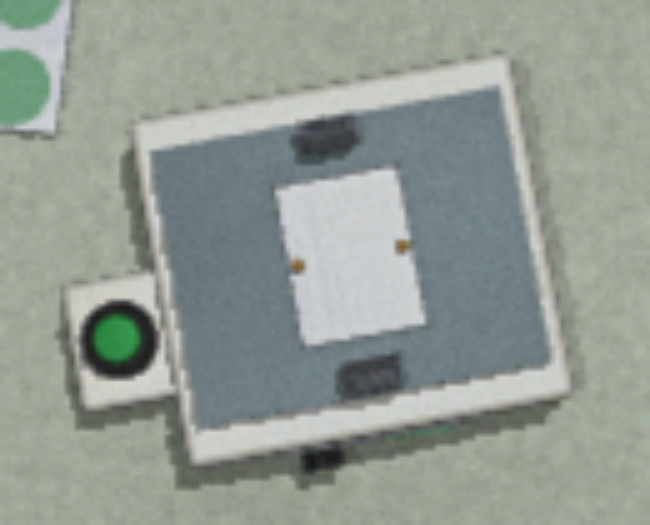

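Top view: pins at crop (297,265) and (402,246), on the platform's ±y axis, so plate 3 fits. Lowering the cover.

>>> jog_arm(
  motion=[
    [0,[0,0.02,0],[0,0,0]],
    [0,[0,0.025,0],[0,0,0]],
    [0,[0,0.025,0],[0,0,0]],
    [0,[0,0.02,0],[0,0,0]],
    [0,[0,0.012,0],[0,0,0]],
    [0,[0,0.007,0],[0,0,0]],
    [0,[0,0.004,0],[0,0,0]],
    [0,[0,0.003,0],[0,0,0]],
    [0,[0,0,0],[0,0,0]],
    [0,[0,0,0],[0,0,0]],
  ],
)

```text
clock: 7.8
tcp_pos: [0.6192, -0.3802, 0.0535]
orientation: [-1.295, 1.062, -1.065]
contact_force: [-0.2, 0.2, -2.1]
grip_width: 0.0235
```

>>> jog_arm(
  motion=[
    [0,[0,0.002,0],[0,0,0]],
    [0,[0,0.001,0],[0,0,0]],
    [0,[0,0,0],[0,0,0]],
    [0,[0,0,0],[0,0,0]],
  ],
)

```text
clock: 8.13
tcp_pos: [0.6186, -0.3801, 0.0495]
orientation: [-1.295, 1.064, -1.064]
contact_force: [0.2, -0.1, -1.8]
grip_width: 0.0238
```

```bash
python3 go.py .62 -.38 .046 11.2;  python3 - <<'E'
from h import *
f=cap('side','s4'); im=f['image'][240:360,280:420]; cv2.imwrite('pics/s4c.png',cv2.resize(im[:,:,::-1],None,fx=5,fy=4.5))
E
```

```text
t 8.13 pos [ 0.6186 -0.3801  0.0495] psi 11.21 alt turn -180.0 tilt 0.01 j [ 0.77  0.82 -0.48  1.52  0.44  0.91  0.34] w 0.0238 F [ 0.2 -0.1 -1.8]
turn y 0.01 shift after turn mm [0.2 3.5 1.4] rows 1.0
```

View pics/s4c.png

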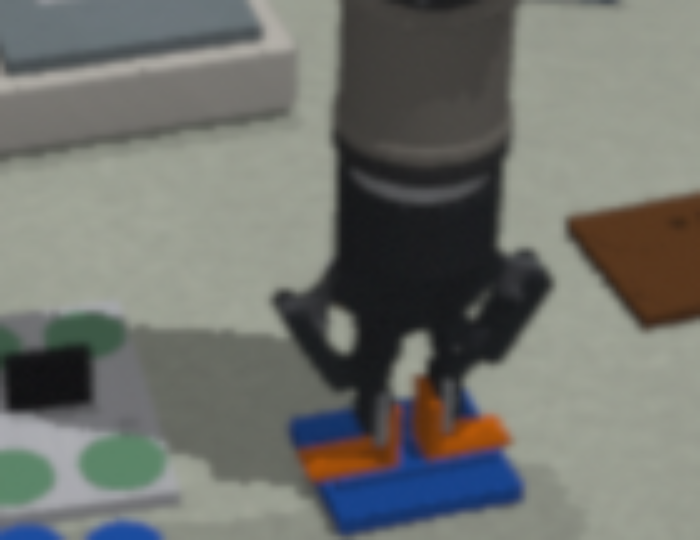

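>>> jog_arm(
  motion=[
    [0,[0,0.002,0],[0,0,0]],
    [0,[0,0.001,0],[0,0,0]],
    [0,[0,0,0],[0,0,0]],
    [0,[0,0,0],[0,0,0]],
  ],
)

```text
clock: 8.52
tcp_pos: [0.6186, -0.38, 0.0464]
orientation: [-1.295, 1.064, -1.064]
contact_force: [-0.7, 0.4, 0.3]
grip_width: 0.0234
```

>>> jog_arm(
  motion=[
    [0,[0,0.001,0],[0,0,0]],
    [0,[0,0,0],[0,0,0]],
    [0,[0,0,0],[0,0,0]],
  ],
)

```text
clock: 8.77
tcp_pos: [0.6186, -0.3801, 0.0464]
orientation: [-1.296, 1.064, -1.064]
contact_force: [-3.4, 0.4, 6.2]
grip_width: 0.0234
```

Contact is felt. Releasing gently and lifting away.

>>> jog_arm(
  motion=[
    [0.35,[0,0,0],[0,0,0]],
    [0.5,[0,0,0],[0,0,0]],
    [0.7,[0,0,0],[0,0,0]],
    [0.9,[0,0,0],[0,0,0]],
    [1,[0,0,0],[0,0,0]],
    [1,[0,0,0],[0,0,0]],
    [1,[0,-0.01,0],[0,0,0]],
    [1,[0,-0.03,0],[0,0,0]],
    [1,[0,-0.035,0],[0,0,0]],
    [1,[0,-0.04,0],[0,0,0]],
  ],
)

```text
clock: 9.6
tcp_pos: [0.6176, -0.3795, 0.1607]
orientation: [-1.296, 1.066, -1.061]
contact_force: [0.4, -1.0, -0.3]
grip_width: 0.0856
```

```bash
python3 go.py .4638 .3361 .17 88.2;  python3 - <<'E'
from h import *
f=cap('side','s5'); im=f['image'][200:380,240:450]; cv2.imwrite('pics/s5c.png',cv2.resize(im[:,:,::-1],None,fx=3.5,fy=3.3))
E
```

```text
t 9.6 pos [ 0.6176 -0.3795  0.1607] psi 11.23 alt turn 103.0 tilt 0.16 j [ 0.8   0.7  -0.53  1.47  0.37  1.08  0.39] w 0.0856 F [ 0.4 -1.  -0.3]
turn y -76.97 shift after turn mm [-176.2   -9.3  710.5] rows 18.0
```

View pics/s5c.png

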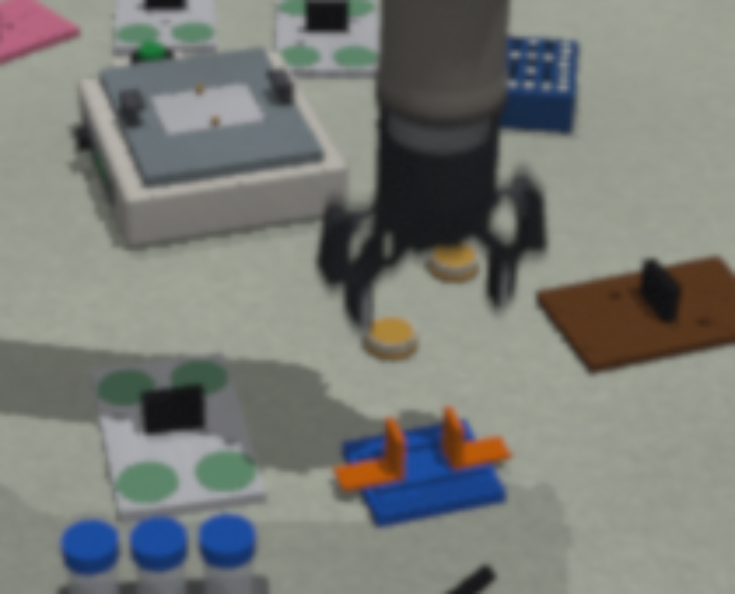

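>>> jog_arm(
  motion=[
    [1,[0,-0.01,0],[0,-7,0]],
    [1,[0,0,0],[0,-7,0]],
    [1,[0,0,0],[0,-7,0]],
    [1,[0,0,0],[0,-7,0]],
    [1,[0,0,0],[0,-7,0]],
    [1,[0,0,0],[0,-7,0]],
    [1,[0,0,0],[0,-7,0]],
    [1,[0,0,0],[0,-7,0]],
    [1,[0,0,0],[0,-7,0]],
    [1,[0,0,0],[0,-7,0]],
  ],
)

```text
clock: 10.48
tcp_pos: [0.6186, -0.3803, 0.1712]
orientation: [-1.568, 0.115, -0.117]
contact_force: [0.0, -0.4, 0.1]
grip_width: 0.0855
```

>>> jog_arm(
  motion=[
    [1,[0,0,0],[0,-7,0]],
    [1,[-0.009,0,0.037],[0,0,0]],
    [1,[-0.009,0,0.037],[0,0,0]],
    [1,[-0.009,0,0.037],[0,0,0]],
    [1,[-0.009,0,0.037],[0,0,0]],
    [1,[-0.009,0,0.037],[0,0,0]],
    [1,[-0.009,0,0.037],[0,0,0]],
    [1,[-0.009,0,0.037],[0,0,0]],
    [1,[-0.009,0,0.037],[0,0,0]],
    [1,[-0.009,0,0.037],[0,0,0]],
  ],
)

```text
clock: 11.32
tcp_pos: [0.5476, -0.0432, 0.1712]
orientation: [-1.571, 0.024, -0.026]
contact_force: [0.4, 0.3, 0.2]
grip_width: 0.0856
```

>>> jog_arm(
  motion=[
    [1,[-0.009,0,0.037],[0,0,0]],
    [1,[-0.009,0,0.037],[0,0,0]],
    [1,[-0.009,0,0.037],[0,0,0]],
    [1,[-0.009,0,0.037],[0,0,0]],
    [1,[-0.009,0,0.037],[0,0,0]],
    [1,[-0.009,0,0.037],[0,0,0]],
    [1,[-0.009,0,0.037],[0,0,0]],
    [1,[-0.009,0,0.037],[0,0,0]],
    [1,[0,0,0],[0,0,0]],
    [1,[0,0,0],[0,0,0]],
  ],
)

```text
clock: 12.15
tcp_pos: [0.4842, 0.2567, 0.1714]
orientation: [-1.569, 0.019, -0.021]
contact_force: [0.2, -1.2, -0.1]
grip_width: 0.0855
```

```bash
python3 go.py .4638 .3361 .17 88.2
```

```text
t 12.15 pos [0.4842 0.2567 0.1714] psi 88.54 alt turn -179.7 tilt 0.12 j [ 0.13  0.54 -0.95  1.89  0.52  0.99  0.49] w 0.0855 F [ 0.2 -1.2 -0.1]
turn y 0.34 shift after turn mm [-22.9   1.4  78.7] rows 2.0
```

>>> jog_arm(
  motion=[
    [1,[-0.01,0,0.035],[0,0.3,0]],
    [1,[-0.01,0,0.034],[0,0,0]],
    [1,[-0.003,0,0.01],[0,0,0]],
    [1,[0,0.04,0],[0,0,0]],
    [1,[0,0.035,0],[0,0,0]],
    [1,[0,0.025,0],[0,0,0]],
    [1,[0,0.015,0],[0,0,0]],
    [1,[0,0,0],[0,0,0]],
    [1,[0,0,0],[0,0,0]],
    [1,[0,0,0],[0,0,0]],
  ],
)

```text
clock: 12.98
tcp_pos: [0.466, 0.3337, 0.057]
orientation: [-1.569, 0.028, -0.031]
contact_force: [0.6, -0.5, 0.8]
grip_width: 0.0858
```

```bash
python3 go.py .4638 .3361 .035 88.2;  python3 - <<'E'
from h import *
f=cap('side','s6'); im=f['image'][150:260,220:380]; cv2.imwrite('pics/s6c.png',cv2.resize(im[:,:,::-1],None,fx=5,fy=5))
E
```

```text
t 12.98 pos [0.466  0.3337 0.057 ] psi 87.87 alt turn 179.7 tilt 0.14 j [-0.12  0.71 -0.82  1.9   0.7   0.84  0.22] w 0.0858 F [ 0.6 -0.5  0.8]
turn y -0.33 shift after turn mm [-2.3 22.   2.3] rows 1.0
```

View pics/s6c.png

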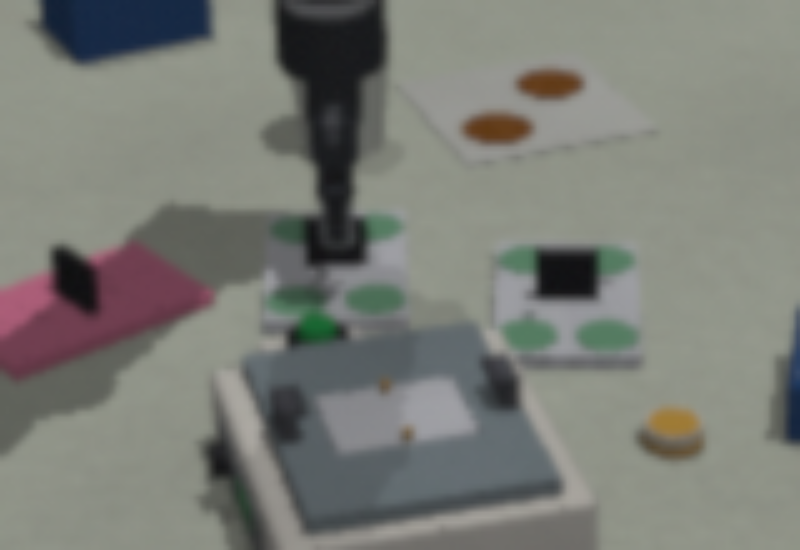

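Finger is centred on plate 3's bar. Final descent and grip.

>>> jog_arm(
  motion=[
    [1,[-0.001,0.01,0.001],[0,0,0]],
    [1,[0,0.008,0],[0,0,0]],
    [1,[0,0.003,0],[0,0,0]],
    [1,[0,0,0],[0,0,0]],
    [1,[0,0,0],[0,0,0]],
    [1,[0,0,0],[0,0,0]],
    [1,[0,0,0],[0,0,0]],
  ],
)

```text
clock: 13.62
tcp_pos: [0.4641, 0.3344, 0.0345]
orientation: [-1.57, 0.028, -0.029]
contact_force: [0.3, -0.4, -0.5]
grip_width: 0.0856
```

```bash
python3 go.py .4638 .3361 .035 88.2
```

```text
t 13.62 pos [0.4641 0.3344 0.0345] psi 87.91 alt turn 179.7 tilt 0.02 j [-0.14  0.74 -0.79  1.91  0.73  0.8   0.19] w 0.0856 F [ 0.3 -0.4 -0.5]
turn y -0.29 shift after turn mm [-0.3 -0.5  1.7] rows 1.0
```

>>> jog_arm(
  motion=[
    [1,[0,-0.001,0.0015],[0,-0.3,0]],
    [0.5,[0,0,0],[0,0,0]],
    [0.2,[0,0,0],[0,0,0]],
    [0,[0,0,0],[0,0,0]],
    [0,[0,0,0],[0,0,0]],
    [0,[0,0,0],[0,0,0]],
    [0,[0,0,0],[0,0,0]],
    [0,[0,0,0],[0,0,0]],
    [0,[0,0,0],[0,0,0]],
    [0,[0,0,0],[0,0,0]],
  ],
  force=90,
)

```text
clock: 14.45
tcp_pos: [0.4641, 0.336, 0.0356]
orientation: [-1.57, 0.024, -0.025]
contact_force: [-0.8, -0.2, 3.5]
grip_width: 0.0102
```

>>> jog_arm(
  motion=[
    [0,[0,-0.005,0],[0,0,0]],
    [0,[0,-0.01,0],[0,0,0]],
    [0,[0,-0.02,0],[0,0,0]],
    [0,[0,-0.03,0],[0,0,0]],
    [0,[0,-0.03,0],[0,0,0]],
    [0,[0,-0.02,0],[0,0,0]],
    [0,[0,-0.01,0],[0,0,0]],
    [0,[0,0,0],[0,0,0]],
  ],
)

```text
clock: 15.12
tcp_pos: [0.4648, 0.3364, 0.1627]
orientation: [-1.569, 0.022, -0.027]
contact_force: [-0.7, 0.1, -2.7]
grip_width: 0.0102
```

```bash
python3 go.py .492 .0342 .16 101.2;  python3 - <<'E'
from h import *
f=cap('side','s7'); im=f['image'][120:260,220:380]; cv2.imwrite('pics/s7c.png',cv2.resize(im[:,:,::-1],None,fx=4,fy=4))
E
```

```text
t 15.12 pos [0.4648 0.3364 0.1627] psi 88.2 alt turn 167.0 tilt 0.21 j [-0.04  0.58 -0.93  1.84  0.55  1.    0.33] w 0.0102 F [-0.7  0.1 -2.7]
turn y -13.0 shift after turn mm [ -32.     2.7 -301.7] rows 8.0
```

View pics/s7c.png

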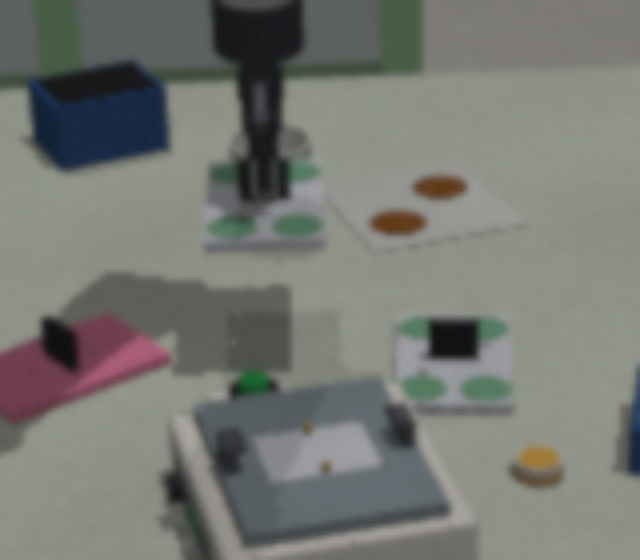

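```bash
python3 - <<'E'
from h import *
np.set_printoptions(precision=4,suppress=True)
f=load('t3'); hsv=cv2.cvtColor(f['image'],cv2.COLOR_RGB2HSV).astype(int); H,S,V=hsv[...,0],hsv[...,1],hsv[...,2]
m=(H>8)&(H<30)&(S>80); m[:225]=0;m[300:]=0;m[:,:270]=0;m[:,330:]=0
n,l,s,c=cv2.connectedComponentsWithStats(m.astype(np.uint8)); P=[]
for i in range(1,n):
    w=np.where(l==i,S,0).astype(float); yy,xx=np.nonzero(w); k=w[yy,xx]; cc=((xx*k).sum()/k.sum(),(yy*k).sum()/k.sum())
    print(cc,s[i,4]); 
    if s[i,4]>3: P.append(ray(f,*cc,.077)[:2])
P=np.array(P);print(P,P.mean(0)); d=P[0]-P[-1];print(np.linalg.norm(d),np.degrees(np.arctan2(-d[0],d[1])))
gm=((H>90)&(H<115)&(S>30)&(S<110)&(V<150)&(V>60)).astype(np.uint8); gm[:210]=0;gm[305:]=0;gm[:,:240]=0;gm[:,350:]=0
gm=cv2.morphologyEx(gm,cv2.MORPH_OPEN,np.ones((3,3)));ys,xs=np.nonzero(gm)
print(cv2.minAreaRect(np.array([ray(f,u,v,.07)[:2] for u,v in zip(xs,ys)],np.float32)))
E
```

```text
(np.float64(310.225), np.float64(253.6675)) 3
(np.float64(289.24310776942355), np.float64(257.671679197995)) 3
[] nan<stdin>:10: RuntimeWarning: Mean of empty slice.
  ret = ret.dtype.type(ret / rcount)
Traceback (most recent call last):
IndexError: index 0 is out of bounds for axis 0 with size 0
```

>>> jog_arm(
  motion=[
    [0,[0,0,0],[0,-6.5,0]],
    [0,[0,0,0],[0,-6.5,0]],
    [0,[-0.002,0,-0.015],[0,0,0]],
    [0,[-0.003,0,-0.03],[0,0,0]],
    [0,[-0.004,0,-0.035],[0,0,0]],
    [0,[-0.004,0,-0.035],[0,0,0]],
    [0,[-0.004,0,-0.035],[0,0,0]],
    [0,[-0.004,0,-0.035],[0,0,0]],
    [0,[-0.004,0,-0.035],[0,0,0]],
    [0,[-0.003,0,-0.03],[0,0,0]],
  ],
  force=100,
)

```text
clock: 16.0
tcp_pos: [0.4837, 0.0817, 0.1583]
orientation: [-1.566, -0.15, 0.156]
contact_force: [0.3, -0.8, -3.5]
grip_width: 0.0106
```

>>> jog_arm(
  motion=[
    [0,[-0.002,0,-0.025],[0,0,0]],
    [0,[-0.002,0,-0.018],[0,0,0]],
    [0,[0,0,-0.008],[0,0,0]],
    [0,[0,0,0],[0,0,0]],
    [0,[0,0,0],[0,0,0]],
    [0,[0,0,0],[0,0,0]],
    [0,[0,0,0],[0,0,0]],
  ],
)

```text
clock: 16.58
tcp_pos: [0.4909, 0.0361, 0.1603]
orientation: [-1.564, -0.156, 0.156]
contact_force: [-0.2, -0.0, -3.4]
grip_width: 0.0104
```

```bash
python3 go.py .492 .0342 .16 101.2;  python3 - <<'E'
from h import *
f=cap('side','s8'); im=f['image'][120:290,210:370]; cv2.imwrite('pics/s8c.png',cv2.resize(im[:,:,::-1],None,fx=3.5,fy=3.5))
f=cap('top','t8'); im=f['image'][205:310,230:360]; cv2.imwrite('pics/t8c.png',cv2.resize(im[:,:,::-1],None,fx=5,fy=5))
E
```

```text
t 16.58 pos [0.4909 0.0361 0.1603] psi 101.38 alt turn -179.8 tilt 0.05 j [ 0.64  0.49 -1.04  2.02  0.53  0.93  1.08] w 0.0104 F [-0.2 -0.  -3.4]
turn y 0.18 shift after turn mm [ 0.7  0.3 -2.1] rows 1.0
```

View pics/s8c.png

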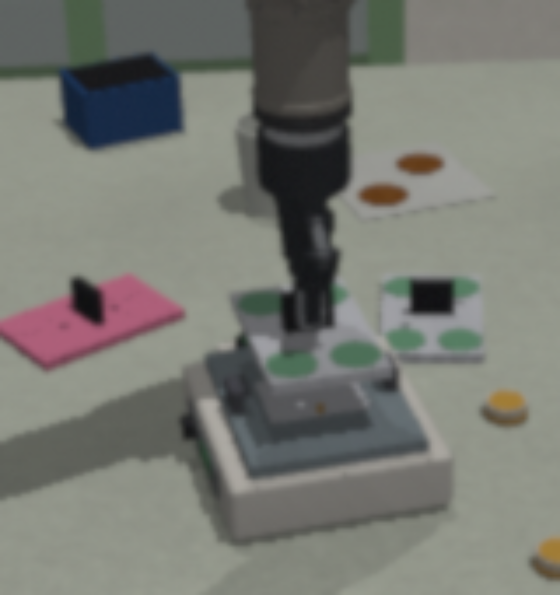

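View pics/t8c.png

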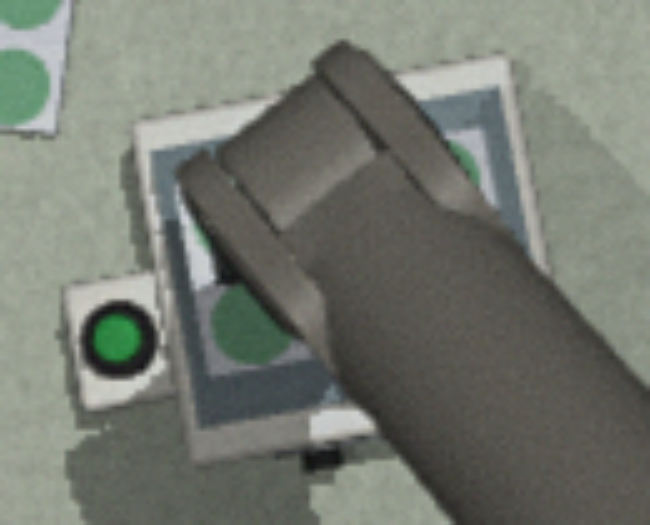

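```bash
cat > pins.py <<'E'
from h import *
np.set_printoptions(precision=4,suppress=True)
f=load('t3'); A=[ray(f,310.2,253.67,.077)[:2],ray(f,289.24,257.67,.077)[:2]]
A=np.array(A); d=A[1]-A[0]; print('top pins',A,A.mean(0),np.linalg.norm(d),np.degrees(np.arctan2(-d[0],d[1])))
for t in ('s5',):
    f=load(t); hsv=cv2.cvtColor(f['image'],cv2.COLOR_RGB2HSV).astype(int); H,S,V=hsv[...,0],hsv[...,1],hsv[...,2]
    m=(H>5)&(H<30)&(S>70); m[:215]=0;m[250:]=0;m[:,:280]=0;m[:,318:]=0
    n,l,s,c=cv2.connectedComponentsWithStats(m.astype(np.uint8)); 
    for i in range(1,n): print('side',c[i],s[i],ray(f,*c[i],.0745)[:2])
E
python3 pins.py; python3 - <<'E'
from h import *
np.set_printoptions(precision=4,suppress=True)
def pads(tag,z,box,amin):
    f=load(tag); hsv=cv2.cvtColor(f['image'],cv2.COLOR_RGB2HSV).astype(int); H,S,V=hsv[...,0],hsv[...,1],hsv[...,2]
    m=(H>60)&(H<88)&(S>70); k=np.zeros_like(m); k[box[1]:box[3],box[0]:box[2]]=1; m&=k
    n,l,s,c=cv2.connectedComponentsWithStats(m.astype(np.uint8)); 
    for i in range(1,n):
        if s[i,4]>amin: print(tag,c[i],s[i],ray(f,*c[i],z)[:2])
pads('s8',.1347,(265,180,330,240),15)
pads('side0',.010,(260,185,360,230),15)
p=np.array([.4909,.0361]);t=np.radians(11.3);M=np.array([[np.cos(t),-np.sin(t)],[np.sin(t),np.cos(t)]])
for x in(-.027,.027):
  for y in (-.053,.053): print(p+M@[x,y])
E
```

```text
top pins [[0.4976 0.0061]
 [0.4864 0.0614]] [0.492  0.0337] 0.05637958760137138 11.419586704305564
side [297. 226.] [297 226   1   1   1] [0.4867 0.0643]
side [301. 236.] [301 236   1   1   1] [0.4958 0.0063]
s8 [324.5238 201.6667] [321 200   7   4  21] [0.5737 0.0999]
s8 [284.5263 206.4474] [279 205  12   4  38] [0.4517 0.0812]
s8 [325.4074 216.5556] [322 215   8   4  27] [0.5682 0.0099]
s8 [311.12 220.92] [306 219  12   5  50] [ 0.5253 -0.0111]
s8 [292.9107 223.5714] [287 221  12   6  56] [ 0.4728 -0.0212]
side0 [278.125  195.5625] [275 194   7   4  16] [0.4318 0.3896]
side0 [295.1875 195.    ] [293 194   6   3  16] [0.4933 0.3882]
side0 [324.3 201.5] [321 200   7   4  20] [0.5934 0.3296]
side0 [341.4762 201.6667] [339 200   7   4  21] [0.6536 0.3227]
side0 [281.2895 213.1184] [275 208  13  11  76] [0.4405 0.2609]
side0 [294.5312 209.4062] [290 208  10   4  32] [0.4864 0.2824]
side0 [325.2857 216.5   ] [322 215   8   4  28] [0.5873 0.2243]
side0 [341.  216.6] [337 215   9   4  30] [0.6398 0.2188]
[ 0.4748 -0.0212]
[0.454  0.0828]
[ 0.5278 -0.0106]
[0.507  0.0934]
```

>>> jog_arm(
  motion=[
    [0,[0,0.01,-0.002],[0,0,0]],
    [0,[0,0.012,0],[0,0,0]],
    [0,[0,0.01,0],[0,0,0]],
    [0,[0,0.008,0],[0,0,0]],
    [0,[0,0,0],[0,0,0]],
    [0,[0,0,0],[0,0,0]],
    [0,[0,0,0],[0,0,0]],
    [0,[0,0,0],[0,0,0]],
    [0,[0,0,0],[0,0,0]],
  ],
)

```text
clock: 17.43
tcp_pos: [0.4919, 0.0323, 0.1208]
orientation: [-1.565, -0.154, 0.153]
contact_force: [-0.3, -0.3, -3.6]
grip_width: 0.0101
```

```bash
python3 go.py .4925 .0337 .1056 101.3;  python3 - <<'E'
from h import *
f=cap('side','s9'); im=f['image'][160:290,210:370]; cv2.imwrite('pics/s9c.png',cv2.resize(im[:,:,::-1],None,fx=5,fy=4.6))
E
```

```text
t 17.43 pos [0.4919 0.0323 0.1208] psi 101.2 alt turn 179.9 tilt 0.06 j [ 0.59  0.55 -0.98  2.05  0.61  0.86  1.03] w 0.0101 F [-0.3 -0.3 -3.6]
turn y -0.1 shift after turn mm [ 0.8 15.2  1.2] rows 1.0
```

View pics/s9c.png

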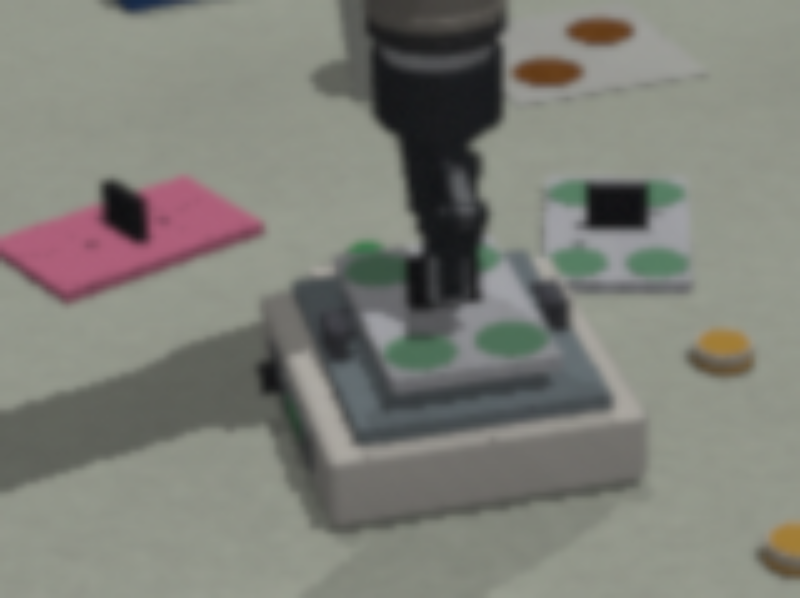

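```bash
cat > pd.py <<'E'
from h import *
import sys
np.set_printoptions(precision=4,suppress=True)
def pads(tag,z,box,amin):
    f=load(tag); hsv=cv2.cvtColor(f['image'],cv2.COLOR_RGB2HSV).astype(int); H,S,V=hsv[...,0],hsv[...,1],hsv[...,2]
    m=(H>60)&(H<88)&(S>70); k=np.zeros_like(m); k[box[1]:box[3],box[0]:box[2]]=1; m&=k
    n,l,s,c=cv2.connectedComponentsWithStats(m.astype(np.uint8)); out=[]
    for i in range(1,n):
        if s[i,4]>amin: print(tag,c[i],s[i],ray(f,*c[i],z)[:2]); out.append(ray(f,*c[i],z)[:2])
    return np.array(out)
E
python3 - <<'E'
from pd import *
pads('s9',.0952,(280,205,325,245),15)
p=np.array([.4919,.0323]);t=np.radians(11.3);M=np.array([[np.cos(t),-np.sin(t)],[np.sin(t),np.cos(t)]])
for x in(-.027,.027):
  for y in (-.053,.053): print(p+M@[x,y])
E
```

```text
s9 [284.8868 217.2264] [280 213  12   8  53] [0.4513 0.0849]
s9 [311.5769 233.2115] [306 231  12   6  52] [ 0.5258 -0.0143]
s9 [293.6038 236.0189] [288 234  12   5  53] [ 0.4734 -0.0248]
[ 0.4758 -0.025 ]
[0.455 0.079]
[ 0.5288 -0.0144]
[0.508  0.0896]
```

```bash
python3 - <<'E'
from pd import *
f=load('s5'); hsv=cv2.cvtColor(f['image'],cv2.COLOR_RGB2HSV).astype(int); H,S,V=hsv[...,0],hsv[...,1],hsv[...,2]
gm=((H>88)&(H<120)&(S>25)&(S<110)&(V<160)&(V>60)).astype(np.uint8); k=np.zeros_like(gm);k[210:262,255:345]=1;gm*=k
gm=cv2.morphologyEx(gm,cv2.MORPH_OPEN,np.ones((3,3)))
cv2.imwrite('pics/gm2.png',cv2.resize(np.hstack([gm[200:275,250:350]*255,f['image'][200:275,250:350,1]]),None,fx=4,fy=4,interpolation=0))
ys,xs=np.nonzero(gm);W=np.array([ray(f,u,v,.07)[:2] for u,v in zip(xs,ys)],np.float32);print(cv2.minAreaRect(W))
# pins: saturation-weighted
w=np.where((H>5)&(H<35),np.clip(S-35,0,None),0).astype(float)
for (u,v) in((297,226),(301,236)):
    p=w[v-2:v+3,u-2:u+3]; yy,xx=np.mgrid[v-2:v+3,u-2:u+3]; c=((p*xx).sum()/p.sum(),(p*yy).sum()/p.sum()); print(c,p.astype(int).tolist(),ray(f,*c,.0745)[:2])
E
```

```text
((0.4895426332950592, 0.029452182352542877), (0.14508658647537231, 0.19927485287189484), 10.950446128845215)
(np.float64(296.5546875), np.float64(226.3828125)) [[0, 0, 0, 0, 0], [0, 0, 0, 0, 0], [0, 35, 44, 0, 0], [0, 22, 27, 0, 0], [0, 0, 0, 0, 0]] [0.4852 0.0622]
(np.float64(301.04597701149424), np.float64(236.183908045977)) [[0, 0, 0, 0, 0], [0, 0, 11, 0, 0], [0, 0, 45, 4, 0], [0, 0, 27, 0, 0], [0, 0, 0, 0, 0]] [0.4959 0.0053]
```

View pics/gm2.png

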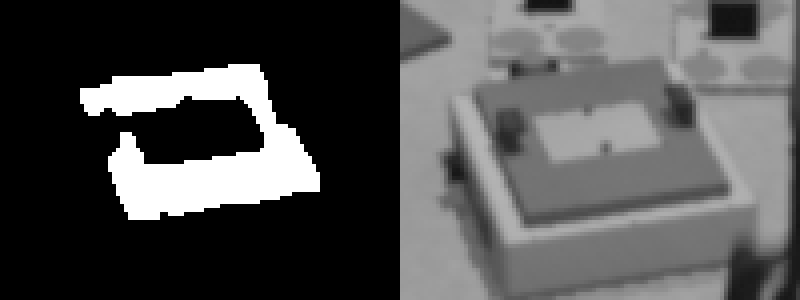

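>>> jog_arm(
  motion=[
    [0,[0.0014,0,0.0013],[0,-0.1,0]],
    [0,[0,0.003,0],[0,0,0]],
    [0,[0,0.002,0],[0,0,0]],
    [0,[0,0.002,0],[0,0,0]],
    [0,[0,0.002,0],[0,0,0]],
    [0,[0,0.001,0],[0,0,0]],
    [0,[0,0,0],[0,0,0]],
    [0,[0,0,0],[0,0,0]],
  ],
)

```text
clock: 18.15
tcp_pos: [0.4926, 0.0339, 0.1102]
orientation: [-1.565, -0.155, 0.155]
contact_force: [-0.3, -0.1, -2.7]
grip_width: 0.0104
```

```bash
python3 go.py .493 .0338 .1056 101.3
```

```text
t 18.15 pos [0.4926 0.0339 0.1102] psi 101.32 alt turn -180.0 tilt 0.01 j [ 0.57  0.56 -0.97  2.05  0.63  0.85  1.01] w 0.0104 F [-0.3 -0.1 -2.7]
turn y 0.02 shift after turn mm [ 0.4  4.6 -0.1] rows 1.0
```

>>> jog_arm(
  motion=[
    [0,[0,0.0015,0],[0,0,0]],
    [0,[0,0.0015,0],[0,0,0]],
    [0,[0,0.001,0],[0,0,0]],
    [0,[0,0,0],[0,0,0]],
    [0,[0,0,0],[0,0,0]],
    [0,[0,0,0],[0,0,0]],
  ],
)

```text
clock: 18.65
tcp_pos: [0.4927, 0.0338, 0.1063]
orientation: [-1.565, -0.155, 0.155]
contact_force: [-0.5, -0.3, -3.5]
grip_width: 0.0103
```

>>> jog_arm(
  motion=[
    [0,[0,0.001,0],[0,0,0]],
    [0,[0,0,0],[0,0,0]],
    [0,[0,0,0],[0,0,0]],
  ],
)

```text
clock: 18.9
tcp_pos: [0.4929, 0.0339, 0.1056]
orientation: [-1.565, -0.155, 0.155]
contact_force: [-1.1, -0.1, 0.6]
grip_width: 0.0106
```

Seated at exactly the predicted height. Releasing.

>>> jog_arm(
  motion=[
    [0,[0,0.001,0],[0,0,0]],
    [0,[0,0,0],[0,0,0]],
    [0.3,[0,0,0],[0,0,0]],
    [0.6,[0,0,0],[0,0,0]],
    [0.8,[0,0,0],[0,0,0]],
    [0.8,[0,-0.01,0],[0,0,0]],
    [0.8,[0,-0.03,0],[0,0,0]],
    [0.8,[0,-0.035,0],[0,0,0]],
    [0.8,[0,-0.03,0],[0,0,0]],
  ],
)

```text
clock: 19.65
tcp_pos: [0.4925, 0.0345, 0.2114]
orientation: [-1.564, -0.156, 0.156]
contact_force: [0.8, -0.2, -0.7]
grip_width: 0.0684
```

```bash
python3 go.py .6697 .0958 .2 101.3;  python3 - <<'E'
from pd import *
f=cap('side','s10'); im=f['image'][160:290,210:370]; cv2.imwrite('pics/s10c.png',cv2.resize(im[:,:,::-1],None,fx=5,fy=4.6))
pads('s10',.08,(270,205,335,245),15)
E
```

```text
t 19.65 pos [0.4925 0.0345 0.2114] psi 101.37 alt turn -179.9 tilt 0.05 j [ 0.7   0.43 -1.1   1.97  0.45  1.02  1.16] w 0.0684 F [ 0.8 -0.2 -0.7]
turn y 0.07 shift after turn mm [185.8  11.4  25.4] rows 5.0
s10 [283.    215.425] [279 213   9   6  40] [0.4459 0.1229]
s10 [325.2857 216.5   ] [322 215   8   4  28] [0.5764 0.1041]
s10 [285.6579 222.1842] [281 220  10   5  38] [0.453  0.0808]
s10 [312.3273 237.3818] [307 235  12   6  55] [ 0.5279 -0.013 ]
s10 [294.0909 240.2364] [289 238  12   6  55] [ 0.4744 -0.0235]
```

View pics/s10c.png

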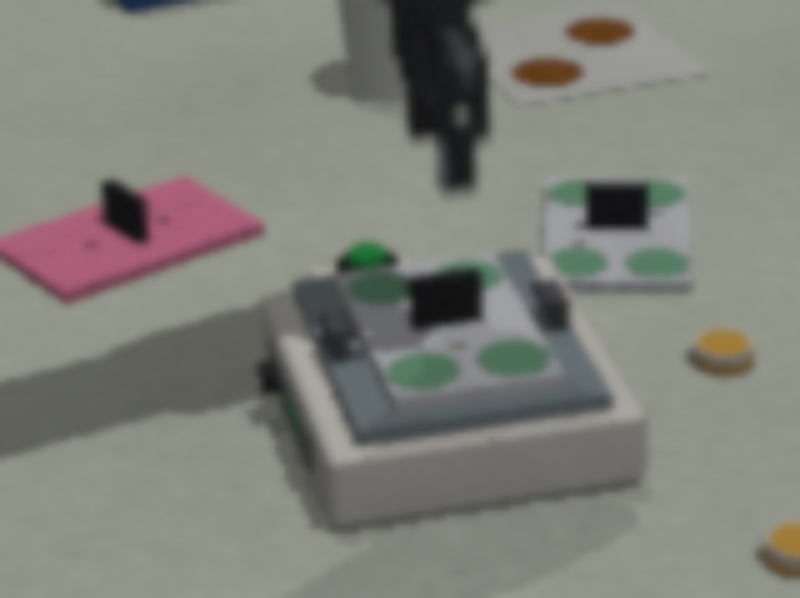

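Plate 3 seated with a pin showing in its hole. Now the first dish, keeping the same tool heading.

>>> jog_arm(
  motion=[
    [0.8,[0.03,0,0.005],[0,0,0]],
    [0.8,[0.036,0,0.005],[0,0,0]],
    [0.8,[0.036,0,0.005],[0,0,0]],
    [0.8,[0.036,0,0.005],[0,0,0]],
    [0.8,[0.03,0,0.005],[0,0,0]],
    [0.8,[0.018,0.03,0],[0,0,0]],
    [0.8,[0,0.04,0],[0,0,0]],
    [0.8,[0,0.04,0],[0,0,0]],
    [0.8,[0,0.03,0],[0,0,0]],
    [0.8,[0,0,0],[0,0,0]],
  ],
  force=30,
)

```text
clock: 20.53
tcp_pos: [0.6662, 0.093, 0.0627]
orientation: [-1.566, -0.147, 0.164]
contact_force: [-1.1, -0.6, -0.2]
grip_width: 0.0679
```

>>> jog_arm(
  motion=[
    [0.8,[0,0,0],[0,0,0]],
    [0.8,[0,0,0],[0,0,0]],
    [0.8,[0,0,0],[0,0,0]],
  ],
)

```text
clock: 20.78
tcp_pos: [0.6719, 0.0956, 0.0726]
orientation: [-1.564, -0.158, 0.151]
contact_force: [-0.6, -0.3, 1.0]
grip_width: 0.0684
```

```bash
python3 go.py .6697 .0958 .021 101.3;  python3 - <<'E'
from pd import *
f=cap('side','s11'); im=f['image'][160:340,270:450]; cv2.imwrite('pics/s11c.png',cv2.resize(im[:,:,::-1],None,fx=3.3,fy=3.3))
E
```

```text
t 20.78 pos [0.6719 0.0956 0.0726] psi 101.3 alt turn 180.0 tilt 0.27 j [ 0.33  0.84 -0.85  1.63  0.73  1.01  1.  ] w 0.0684 F [-0.6 -0.3  1. ]
turn y -0.0 shift after turn mm [-2.1 51.6  0.6] rows 2.0
```

View pics/s11c.png

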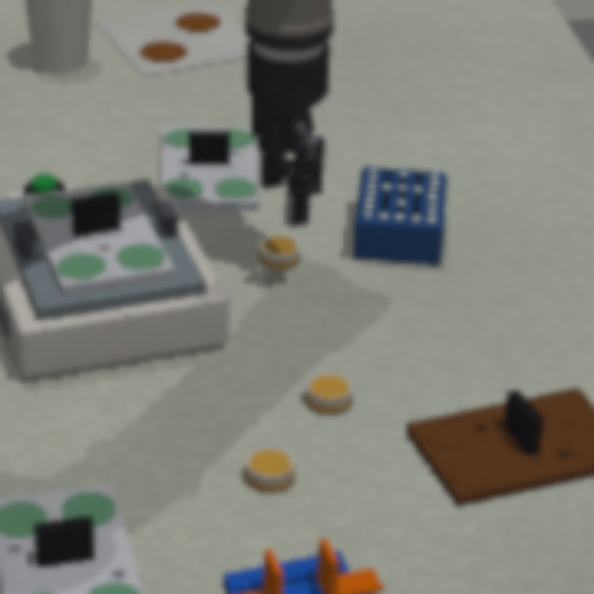

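```bash
cat > dish.py <<'E'
from pd import *
def dishes(tag,z=.014,box=(200,150,460,330)):
    f=load(tag); hsv=cv2.cvtColor(f['image'],cv2.COLOR_RGB2HSV).astype(int); H,S,V=hsv[...,0],hsv[...,1],hsv[...,2]
    m=(H>12)&(H<25)&(S>100)&(V>120); k=np.zeros_like(m); k[box[1]:box[3],box[0]:box[2]]=1; m&=k
    n,l,s,c=cv2.connectedComponentsWithStats(m.astype(np.uint8))
    for i in range(1,n):
        if s[i,4]>25: print(tag,c[i].round(1),s[i,2:],ray(f,*c[i],z)[:2])
E
python3 - <<'E'
from dish import *
cap('top','t11')
dishes('side0');dishes('s11');dishes('t11')
E
```

```text
side0 [354.2 234. ] [10  5 41] [0.6679 0.0993]
side0 [369.1 276.8] [11  7 61] [ 0.6785 -0.1297]
side0 [351.5 299.8] [12  8 74] [ 0.616  -0.2262]
s11 [369.2 276.8] [11  7 60] [ 0.6787 -0.1296]
s11 [351.5 299.8] [12  8 73] [ 0.616  -0.2264]
t11 [360.8 189.9] [ 12  11 110] [ 0.681  -0.1326]
t11 [447.2 198.4] [12 14 87] [ 0.6598 -0.3731]
t11 [395.6 213.1] [ 12  12 111] [ 0.6171 -0.2293]
t11 [453.7 228.7] [ 9 11 54] [ 0.5752 -0.3902]
```

>>> jog_arm(
  motion=[
    [0.8,[-0.001,0.015,0],[0,0,0]],
    [0.8,[0,0.015,0],[0,0,0]],
    [0.8,[0,0.01,0],[0,0,0]],
    [0.8,[0,0.005,0],[0,0,0]],
    [0.8,[0,0,0],[0,0,0]],
    [0.8,[0,0,0],[0,0,0]],
    [0.8,[0,0,0],[0,0,0]],
    [0.8,[0,0,0],[0,0,0]],
  ],
)

```text
clock: 21.55
tcp_pos: [0.6696, 0.0949, 0.0249]
orientation: [-1.565, -0.156, 0.154]
contact_force: [0.4, -0.0, -0.9]
grip_width: 0.0685
```

```bash
python3 go.py .6697 .0958 .021 101.3
```

```text
t 21.55 pos [0.6696 0.0949 0.0249] psi 101.32 alt turn -180.0 tilt 0.06 j [ 0.3   0.89 -0.82  1.65  0.77  0.95  0.97] w 0.0685 F [ 0.4 -0.  -0.9]
turn y 0.02 shift after turn mm [0.3 3.9 0.8] rows 1.0
```

>>> jog_arm(
  motion=[
    [0.8,[0,0.003,0.001],[0,0,0]],
    [0.8,[0,0,0],[0,0,0]],
    [0.6,[0,0,0],[0,0,0]],
    [0.5,[0,0,0],[0,0,0]],
    [0.42,[0,0,0],[0,0,0]],
    [0.3,[0,0,0],[0,0,0]],
    [0.3,[0,0,0],[0,0,0]],
    [0.3,[0,0,0],[0,0,0]],
    [0.2,[0,0,0],[0,0,0]],
    [0.2,[0,0,0],[0,0,0]],
  ],
  force=30,
)

```text
clock: 22.38
tcp_pos: [0.6692, 0.0957, 0.0217]
orientation: [-1.565, -0.155, 0.154]
contact_force: [-0.6, -0.2, 4.0]
grip_width: 0.0386
```

>>> jog_arm(
  motion=[
    [0,[0,-0.005,0],[0,0,0]],
    [0,[0,-0.02,0],[0,0,0]],
    [0,[0,-0.03,0],[0,0,0]],
    [0,[0,-0.03,0],[0,0,0]],
    [0,[0,-0.03,0],[0,0,0]],
    [0,[0,-0.01,0],[0,0,0]],
    [0,[0,0,0],[0,0,0]],
    [0,[0,0,0],[0,0,0]],
  ],
)

```text
clock: 23.05
tcp_pos: [0.6687, 0.0953, 0.1459]
orientation: [-1.566, -0.155, 0.155]
contact_force: [-0.5, 0.2, -2.0]
grip_width: 0.0386
```

```bash
python3 go.py .5086 .0910 .145 101.3;  python3 - <<'E'
from pd import *
f=cap('side','s12'); im=f['image'][130:310,270:450]; cv2.imwrite('pics/s12c.png',cv2.resize(im[:,:,::-1],None,fx=3.3,fy=3.3))
E
```

```text
t 23.05 pos [0.6687 0.0953 0.1459] psi 101.3 alt turn -180.0 tilt 0.03 j [ 0.36  0.76 -0.91  1.6   0.65  1.11  1.05] w 0.0386 F [-0.5  0.2 -2. ]
turn y 0.0 shift after turn mm [-157.9    0.9   27.2] rows 4.0
```

View pics/s12c.png

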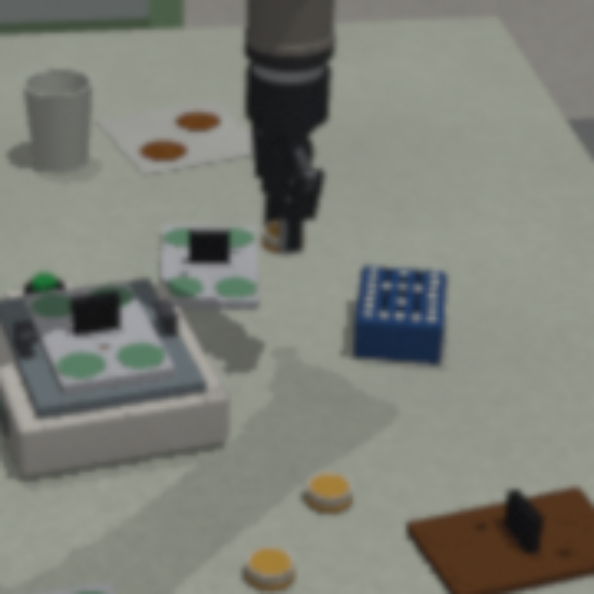

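>>> jog_arm(
  motion=[
    [0,[-0.02,0,0.003],[0,0,0]],
    [0,[-0.035,0,0.006],[0,0,0]],
    [0,[-0.035,0,0.006],[0,0,0]],
    [0,[-0.035,0,0.006],[0,0,0]],
    [0,[-0.023,0,0.004],[0,0,0]],
    [0,[-0.009,0,0.002],[0,0,0]],
    [0,[0,0,0],[0,0,0]],
    [0,[0,0,0],[0,0,0]],
    [0,[0,0,0],[0,0,0]],
    [0,[0,0,0],[0,0,0]],
  ],
)

```text
clock: 23.93
tcp_pos: [0.5112, 0.0914, 0.1461]
orientation: [-1.564, -0.155, 0.154]
contact_force: [-0.8, 0.1, -0.2]
grip_width: 0.0388
```

```bash
python3 go.py .5086 .0910 .1025 101.3;  python3 - <<'E'
from pd import *
f=cap('side','s13'); im=f['image'][130:260,240:370]; cv2.imwrite('pics/s13c.png',cv2.resize(im[:,:,::-1],None,fx=4.5,fy=4.5))
f=cap('top','t13'); im=f['image'][205:310,230:360]; cv2.imwrite('pics/t13c.png',cv2.resize(im[:,:,::-1],None,fx=5,fy=5))
E
```

```text
t 23.93 pos [0.5112 0.0914 0.1461] psi 101.25 alt turn 179.9 tilt 0.07 j [ 0.49  0.56 -1.01  1.97  0.59  0.94  0.95] w 0.0388 F [-0.8  0.1 -0.2]
turn y -0.05 shift after turn mm [-2.6 43.6  0.2] rows 2.0
```

View pics/s13c.png

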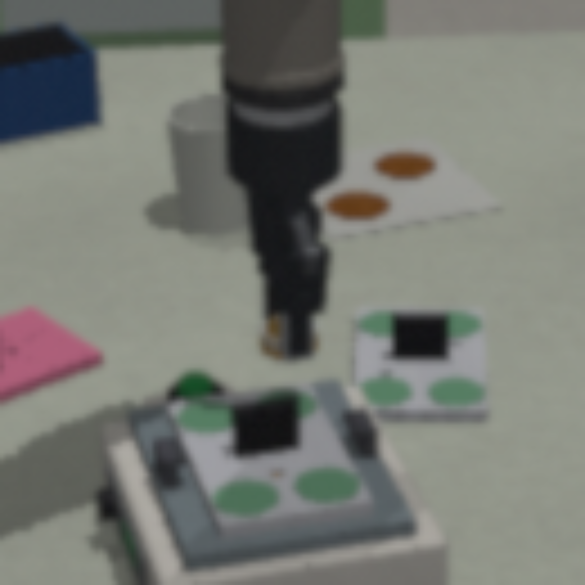

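View pics/t13c.png

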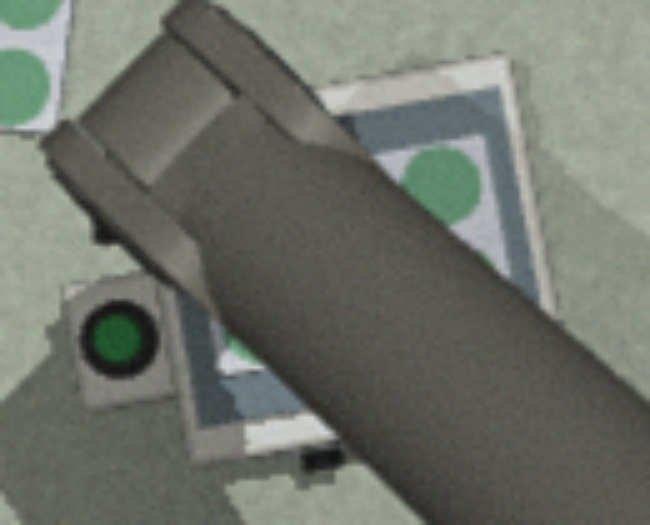

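>>> jog_arm(
  motion=[
    [0,[-0.0035,0.01,0],[0,0,0]],
    [0,[-0.002,0.012,0],[0,0,0]],
    [0,[0,0.01,0],[0,0,0]],
    [0,[0,0.006,0],[0,0,0]],
    [0,[0,0.003,0],[0,0,0]],
    [0,[0,0,0],[0,0,0]],
    [0,[0,0,0],[0,0,0]],
    [0,[0,0,0],[0,0,0]],
    [0,[0,0,0],[0,0,0]],
  ],
)

```text
clock: 24.78
tcp_pos: [0.5047, 0.0903, 0.1057]
orientation: [-1.565, -0.156, 0.154]
contact_force: [0.2, 0.0, -0.8]
grip_width: 0.0385
```

```bash
python3 go.py .5057 .0904 .1017 101.3;  python3 - <<'E'
from pd import *
f=cap('side','s14'); im=f['image'][160:260,240:350]; cv2.imwrite('pics/s14c.png',cv2.resize(im[:,:,::-1],None,fx=5,fy=5))
E
```

```text
t 24.78 pos [0.5047 0.0903 0.1057] psi 101.31 alt turn -180.0 tilt 0.05 j [ 0.45  0.6  -0.96  2.02  0.65  0.87  0.89] w 0.0385 F [ 0.2  0.  -0.8]
turn y 0.01 shift after turn mm [ 1.   4.  -0.1] rows 1.0
```

View pics/s14c.png

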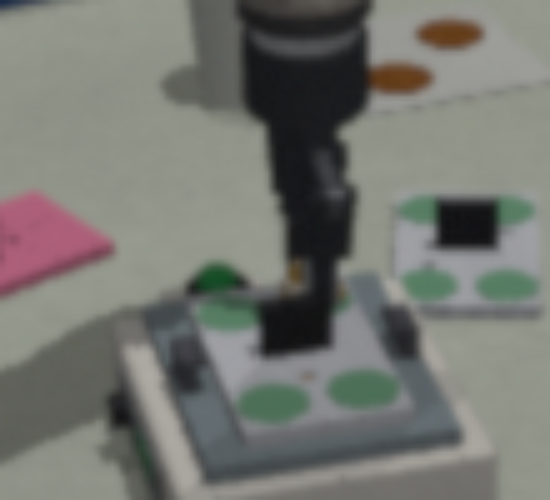

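>>> jog_arm(
  motion=[
    [0,[0.001,0.002,0],[0,0,0]],
    [0,[0,0.0015,0],[0,0,0]],
    [0,[0,0,0],[0,0,0]],
    [0,[0,0,0],[0,0,0]],
    [0,[0,0,0],[0,0,0]],
  ],
)

```text
clock: 25.25
tcp_pos: [0.5053, 0.0904, 0.1018]
orientation: [-1.565, -0.155, 0.155]
contact_force: [0.5, -0.3, -0.6]
grip_width: 0.0386
```

>>> jog_arm(
  motion=[
    [0,[0,0.0005,0],[0,0,0]],
    [0,[0,0,0],[0,0,0]],
    [0,[0,0,0],[0,0,0]],
  ],
)

```text
clock: 25.5
tcp_pos: [0.5053, 0.0904, 0.1015]
orientation: [-1.566, -0.155, 0.155]
contact_force: [-0.8, -0.4, 4.2]
grip_width: 0.0383
```

Contact. Releasing with a partial opening, then rising and going to the second dish.

>>> jog_arm(
  motion=[
    [0.5,[0,0,0],[0,0,0]],
    [0.58,[0,0,0],[0,0,0]],
    [0.58,[0,0,0],[0,0,0]],
    [0.58,[0,0,0],[0,0,0]],
    [0.58,[0,-0.01,0],[0,0,0]],
    [0.58,[0,-0.025,0],[0,0,0]],
    [0.58,[0,-0.035,0],[0,0,0]],
    [0.8,[0,-0.03,0],[0,0,0]],
  ],
)

```text
clock: 26.17
tcp_pos: [0.505, 0.0909, 0.2032]
orientation: [-1.564, -0.155, 0.156]
contact_force: [0.1, -1.0, 0.6]
grip_width: 0.0602
```

```bash
python3 - <<'E'
from dish import *
f=cap('side','s15'); im=f['image'][160:310,240:410]; cv2.imwrite('pics/s15c.png',cv2.resize(im[:,:,::-1],None,fx=4,fy=4))
f=cap('top','t15')
dishes('s15');dishes('t15')
dishes('s15',.094)
E
python3 go.py .6808 -.1325 .2 101.3
```

```text
s15 [302.3 215.4] [ 9  4 31] [0.5105 0.2322]
s15 [369.1 276.8] [11  7 61] [ 0.6785 -0.1297]
s15 [351.5 299.8] [12  8 74] [ 0.616  -0.2262]
t15 [360.8 189.9] [ 12  12 112] [ 0.6811 -0.1325]
t15 [447.4 198.8] [12 14 78] [ 0.6588 -0.3738]
t15 [395.6 213.1] [ 12  12 111] [ 0.6171 -0.2293]
t15 [453.8 229.1] [ 9 12 48] [ 0.5742 -0.3904]
s15 [302.3 215.4] [ 9  4 31] [0.5048 0.0935]
s15 [369.1 276.8] [11  7 61] [ 0.6579 -0.2364]
s15 [351.5 299.8] [12  8 74] [ 0.6009 -0.3244]
t 26.27 pos [0.5079 0.0921 0.2065] psi 101.32 alt turn -180.0 tilt 0.47 j [ 0.56  0.47 -1.08  1.93  0.49  1.02  1.03] w 0.0682 F [ 0.5  0.2 -0.9]
turn y 0.02 shift after turn mm [ 125.6    6.5 -254.1] rows 7.0
```

View pics/s15c.png

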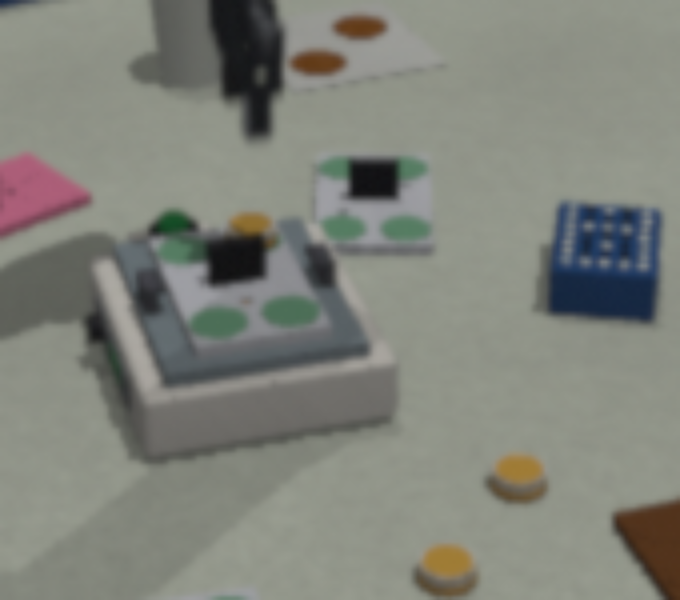

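>>> jog_arm(
  motion=[
    [0.8,[0.01,0,-0.02],[0,0,0]],
    [0.8,[0.017,0,-0.034],[0,0,0]],
    [0.8,[0.017,0,-0.034],[0,0,0]],
    [0.8,[0.017,0,-0.034],[0,0,0]],
    [0.8,[0.017,0,-0.034],[0,0,0]],
    [0.8,[0.017,0,-0.034],[0,0,0]],
    [0.8,[0.016,0,-0.034],[0,0,0]],
    [0.8,[0.014,0.02,-0.03],[0,0,0]],
    [0.8,[0,0.04,0],[0,0,0]],
    [0.8,[0,0.04,0],[0,0,0]],
  ],
)

```text
clock: 27.1
tcp_pos: [0.6795, -0.1373, 0.1009]
orientation: [-1.567, -0.154, 0.149]
contact_force: [-0.1, -0.0, 0.0]
grip_width: 0.0685
```

>>> jog_arm(
  motion=[
    [0.8,[0,0.03,0],[0,0,0]],
    [0.8,[0,0,0],[0,0,0]],
    [0.8,[0,0,0],[0,0,0]],
    [0.8,[0,0,0],[0,0,0]],
    [0.8,[0,0,0],[0,0,0]],
    [0.8,[0,0,0],[0,0,0]],
  ],
)

```text
clock: 27.6
tcp_pos: [0.6792, -0.134, 0.0741]
orientation: [-1.566, -0.158, 0.152]
contact_force: [0.1, 0.3, 0.6]
grip_width: 0.0684
```

```bash
python3 go.py .6808 -.1325 .0215 101.3
```

```text
t 27.6 pos [ 0.6792 -0.134   0.0741] psi 101.3 alt turn -180.0 tilt 0.23 j [ 0.65  0.86 -0.85  1.59  0.73  1.03  1.35] w 0.0684 F [0.1 0.3 0.6]
turn y 0.0 shift after turn mm [ 1.8 52.6  1.2] rows 2.0
```

>>> jog_arm(
  motion=[
    [0.8,[0.0015,0.015,0.001],[0,0,0]],
    [0.8,[0,0.015,0],[0,0,0]],
    [0.8,[0,0.011,0],[0,0,0]],
    [0.8,[0,0.007,0],[0,0,0]],
    [0.8,[0,0.003,0],[0,0,0]],
    [0.8,[0,0,0],[0,0,0]],
    [0.8,[0,0,0],[0,0,0]],
    [0.8,[0,0,0],[0,0,0]],
  ],
)

```text
clock: 28.27
tcp_pos: [0.6794, -0.1327, 0.0209]
orientation: [-1.565, -0.156, 0.154]
contact_force: [0.0, 0.2, 1.3]
grip_width: 0.0684
```

```bash
python3 go.py .6808 -.1325 .0215 101.3; python3 - <<'E'
from dish import *
f=cap('side','s16'); im=f['image'][200:330,300:430]; cv2.imwrite('pics/s16c.png',cv2.resize(im[:,:,::-1],None,fx=4.5,fy=4.5)); dishes('s16')
E
```

```text
t 28.27 pos [ 0.6794 -0.1327  0.0209] psi 101.31 alt turn -180.0 tilt 0.05 j [ 0.63  0.92 -0.81  1.61  0.78  0.97  1.31] w 0.0684 F [0.  0.2 1.3]
turn y 0.01 shift after turn mm [ 1.4 -0.6 -0.1] rows 1.0
s16 [302.2 215.2] [10  5 39] [0.5102 0.233 ]
s16 [351.4 299.9] [12  7 69] [ 0.6156 -0.2267]
```

View pics/s16c.png

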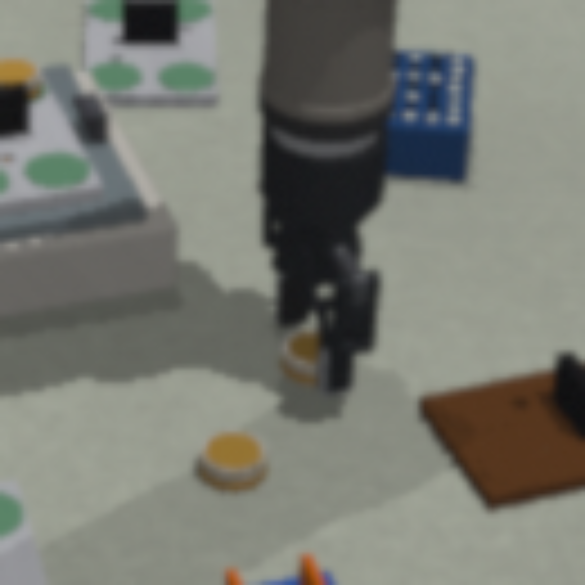

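>>> jog_arm(
  motion=[
    [0.8,[0.0012,-0.0005,0],[0,0,0]],
    [0.6,[0,0,0],[0,0,0]],
    [0.5,[0,0,0],[0,0,0]],
    [0.42,[0,0,0],[0,0,0]],
    [0.3,[0,0,0],[0,0,0]],
    [0.3,[0,0,0],[0,0,0]],
    [0.3,[0,0,0],[0,0,0]],
    [0.2,[0,0,0],[0,0,0]],
    [0.2,[0,0,0],[0,0,0]],
  ],
  force=30,
)

```text
clock: 29.07
tcp_pos: [0.6805, -0.1327, 0.0213]
orientation: [-1.565, -0.156, 0.154]
contact_force: [-0.5, -0.6, 6.0]
grip_width: 0.0387
```

>>> jog_arm(
  motion=[
    [0,[0,-0.005,0],[0,0,0]],
    [0,[0,-0.02,0],[0,0,0]],
    [0,[0,-0.03,0],[0,0,0]],
    [0,[0,-0.03,0],[0,0,0]],
    [0,[0,-0.03,0],[0,0,0]],
    [0,[0,-0.01,0],[0,0,0]],
    [0,[0,0,0],[0,0,0]],
  ],
)

```text
clock: 29.65
tcp_pos: [0.6818, -0.1324, 0.1491]
orientation: [-1.566, -0.159, 0.151]
contact_force: [-0.1, 0.0, -0.7]
grip_width: 0.039
```

```bash
python3 go.py .5264 -.0136 .145 101.3
```

```text
t 29.65 pos [ 0.6818 -0.1324  0.1491] psi 101.3 alt turn -180.0 tilt 0.3 j [ 0.67  0.78 -0.91  1.55  0.66  1.14  1.39] w 0.039 F [-0.1  0.  -0.7]
turn y 0.0 shift after turn mm [-129.1    4.1  147. ] rows 5.0
```

>>> jog_arm(
  motion=[
    [0,[-0.012,0,0.014],[0,0,0]],
    [0,[-0.022,0,0.025],[0,0,0]],
    [0,[-0.026,0,0.03],[0,0,0]],
    [0,[-0.026,0,0.03],[0,0,0]],
    [0,[-0.024,0,0.027],[0,0,0]],
    [0,[-0.013,0,0.015],[0,0,0]],
    [0,[-0.006,0,0.006],[0,0,0]],
    [0,[0,0,0],[0,0,0]],
    [0,[0,0,0],[0,0,0]],
    [0,[0,0,0],[0,0,0]],
  ],
)

```text
clock: 30.48
tcp_pos: [0.526, -0.0152, 0.1454]
orientation: [-1.565, -0.153, 0.153]
contact_force: [0.7, 0.2, -1.2]
grip_width: 0.0389
```

```bash
python3 go.py .5264 -.0136 .105 101.3
```

```text
t 30.48 pos [ 0.526  -0.0152  0.1454] psi 101.18 alt turn 179.9 tilt 0.01 j [ 0.69  0.57 -1.01  1.96  0.59  0.95  1.15] w 0.0389 F [ 0.7  0.2 -1.2]
turn y -0.12 shift after turn mm [ 0.7 40.4  1.5] rows 1.0
```

>>> jog_arm(
  motion=[
    [0,[0.0005,0.01,0.001],[0,0,0]],
    [0,[0,0.012,0],[0,0,0]],
    [0,[0,0.01,0],[0,0,0]],
    [0,[0,0.005,0],[0,0,0]],
    [0,[0,0.003,0],[0,0,0]],
    [0,[0,0,0],[0,0,0]],
    [0,[0,0,0],[0,0,0]],
    [0,[0,0,0],[0,0,0]],
    [0,[0,0,0],[0,0,0]],
  ],
)

```text
clock: 31.23
tcp_pos: [0.5255, -0.0126, 0.1063]
orientation: [-1.565, -0.156, 0.154]
contact_force: [-0.3, 0.5, -0.4]
grip_width: 0.0385
```

```bash
python3 go.py .5264 -.0136 .1012 101.3;  python3 - <<'E'
from pd import *
f=cap('side','s17'); im=f['image'][160:260,240:350]; cv2.imwrite('pics/s17c.png',cv2.resize(im[:,:,::-1],None,fx=5,fy=5))
E
```

```text
t 31.23 pos [ 0.5255 -0.0126  0.1063] psi 101.31 alt turn -180.0 tilt 0.05 j [ 0.64  0.62 -0.96  1.99  0.66  0.88  1.1 ] w 0.0385 F [-0.3  0.5 -0.4]
turn y 0.01 shift after turn mm [ 0.7  5.1 -1.1] rows 1.0
```

View pics/s17c.png

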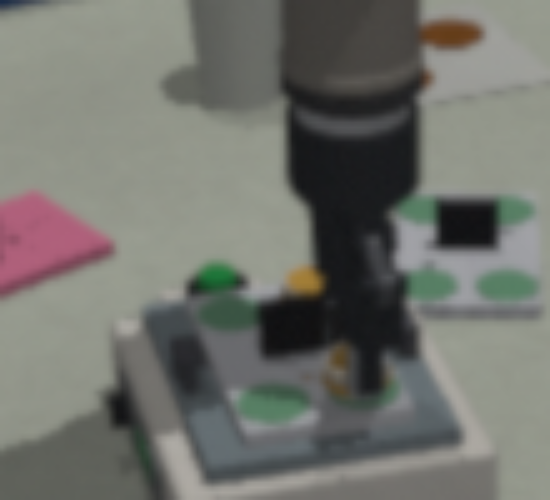

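>>> jog_arm(
  motion=[
    [0,[0.0005,0.002,-0.001],[0,0,0]],
    [0,[0,0.002,0],[0,0,0]],
    [0,[0,0,0],[0,0,0]],
    [0,[0,0,0],[0,0,0]],
    [0,[0,0,0],[0,0,0]],
  ],
)

```text
clock: 31.7
tcp_pos: [0.5258, -0.0136, 0.1018]
orientation: [-1.565, -0.155, 0.155]
contact_force: [0.1, -0.7, -0.5]
grip_width: 0.0389
```

>>> jog_arm(
  motion=[
    [0,[0,0.001,0],[0,0,0]],
    [0,[0,0,0],[0,0,0]],
    [0,[0,0,0],[0,0,0]],
  ],
)

```text
clock: 31.95
tcp_pos: [0.5259, -0.0135, 0.1013]
orientation: [-1.566, -0.155, 0.155]
contact_force: [-2.2, -0.4, 4.8]
grip_width: 0.0385
```

>>> jog_arm(
  motion=[
    [0.5,[0,0,0],[0,0,0]],
    [0.58,[0,0,0],[0,0,0]],
    [0.58,[0,0,0],[0,0,0]],
    [0.58,[0,0,0],[0,0,0]],
    [0.58,[0,-0.01,0],[0,0,0]],
    [0.58,[0,-0.025,0],[0,0,0]],
    [0.58,[0,-0.035,0],[0,0,0]],
    [0.8,[0,-0.03,0],[0,0,0]],
  ],
)

```text
clock: 32.62
tcp_pos: [0.5256, -0.0131, 0.2027]
orientation: [-1.564, -0.155, 0.156]
contact_force: [0.9, 0.2, 0.8]
grip_width: 0.0604
```

```bash
python3 - <<'E'
from dish import *
f=cap('side','s18'); im=f['image'][160:310,240:410]; cv2.imwrite('pics/s18c.png',cv2.resize(im[:,:,::-1],None,fx=4,fy=4))
f=cap('top','t18')
dishes('t18')
dishes('s18',.094)
E
python3 go.py .6171 -.2293 .2 101.3
```

```text
t18 [447.1 198.5] [12 14 76] [ 0.6595 -0.3727]
t18 [395.6 213.1] [ 12  12 110] [ 0.617  -0.2292]
t18 [453.  228.7] [ 7 12 42] [ 0.5754 -0.3883]
t18 [278.1 249.6] [ 13  13 131] [0.5121 0.0946]
s18 [302.1 215.2] [ 9  5 38] [0.5041 0.0943]
s18 [311.3 232.9] [11  5 41] [ 0.5253 -0.0103]
s18 [351.5 299.8] [12  8 74] [ 0.6009 -0.3244]
t 32.72 pos [ 0.5287 -0.0124  0.206 ] psi 101.32 alt turn -180.0 tilt 0.48 j [ 0.74  0.49 -1.07  1.9   0.51  1.04  1.22] w 0.0685 F [ 0.7 -0.   1.1]
turn y 0.02 shift after turn mm [  44.2    6.  -230. ] rows 6.0
```

View pics/s18c.png

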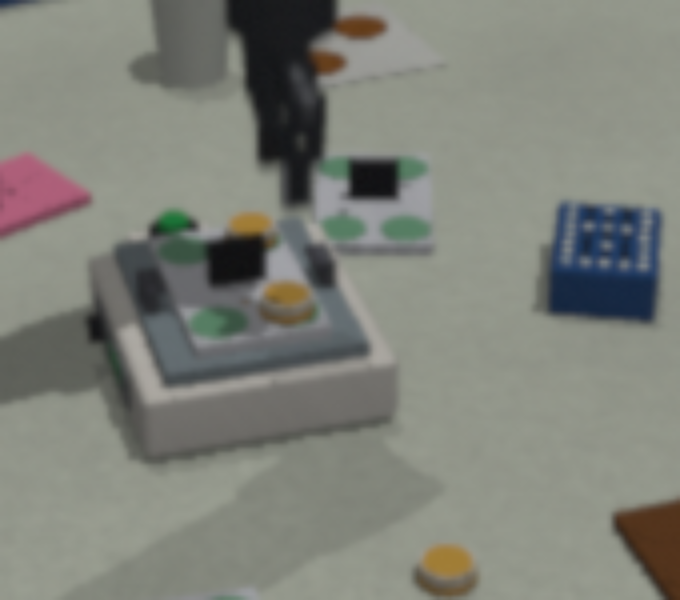

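Second dish is placed. Third dish unchanged at (0.617, -0.229).

>>> jog_arm(
  motion=[
    [0.8,[0.003,0,-0.02],[0,0,0]],
    [0.8,[0.007,0,-0.037],[0,0,0]],
    [0.8,[0.007,0,-0.037],[0,0,0]],
    [0.8,[0.007,0,-0.037],[0,0,0]],
    [0.8,[0.007,0,-0.037],[0,0,0]],
    [0.8,[0.007,0,-0.035],[0,0,0]],
    [0.8,[0.004,0.02,-0.025],[0,0,0]],
    [0.8,[0,0.04,0],[0,0,0]],
    [0.8,[0,0.04,0],[0,0,0]],
    [0.8,[0,0.03,0],[0,0,0]],
  ],
)

```text
clock: 33.55
tcp_pos: [0.6102, -0.2296, 0.0675]
orientation: [-1.564, -0.152, 0.156]
contact_force: [0.3, 0.4, 0.4]
grip_width: 0.0683
```

>>> jog_arm(
  motion=[
    [0.8,[0,0,0],[0,0,0]],
    [0.8,[0,0,0],[0,0,0]],
    [0.8,[0,0,0],[0,0,0]],
    [0.8,[0,0,0],[0,0,0]],
    [0.8,[0,0,0],[0,0,0]],
  ],
)

```text
clock: 33.97
tcp_pos: [0.6132, -0.2291, 0.0734]
orientation: [-1.567, -0.158, 0.152]
contact_force: [0.1, 0.6, -1.0]
grip_width: 0.0683
```

```bash
python3 go.py .6171 -.2293 .0215 101.3
```

```text
t 33.97 pos [ 0.6132 -0.2291  0.0734] psi 101.31 alt turn -180.0 tilt 0.22 j [ 0.85  0.81 -0.87  1.69  0.73  0.98  1.48] w 0.0683 F [ 0.1  0.6 -1. ]
turn y 0.01 shift after turn mm [ 3.8 51.9 -1. ] rows 2.0
```

>>> jog_arm(
  motion=[
    [0.8,[0.0035,0.015,-0.001],[0,0,0]],
    [0.8,[0,0.015,0],[0,0,0]],
    [0.8,[0,0.011,0],[0,0,0]],
    [0.8,[0,0.007,0],[0,0,0]],
    [0.8,[0,0.002,0],[0,0,0]],
    [0.8,[0,0,0],[0,0,0]],
    [0.8,[0,0,0],[0,0,0]],
    [0.8,[0,0,0],[0,0,0]],
  ],
)

```text
clock: 34.63
tcp_pos: [0.6158, -0.2292, 0.0214]
orientation: [-1.565, -0.156, 0.154]
contact_force: [0.5, 0.3, -0.9]
grip_width: 0.0687
```

```bash
python3 go.py .6171 -.2293 .0215 101.3; python3 - <<'E'
from dish import *
f=cap('side','s19'); im=f['image'][210:340,280:410]; cv2.imwrite('pics/s19c.png',cv2.resize(im[:,:,::-1],None,fx=4.5,fy=4.5))
E
```

```text
t 34.63 pos [ 0.6158 -0.2292  0.0214] psi 101.31 alt turn -180.0 tilt 0.06 j [ 0.82  0.88 -0.82  1.7   0.79  0.92  1.44] w 0.0687 F [ 0.5  0.3 -0.9]
turn y 0.01 shift after turn mm [ 1.2 -0.1 -0.4] rows 1.0
```

View pics/s19c.png

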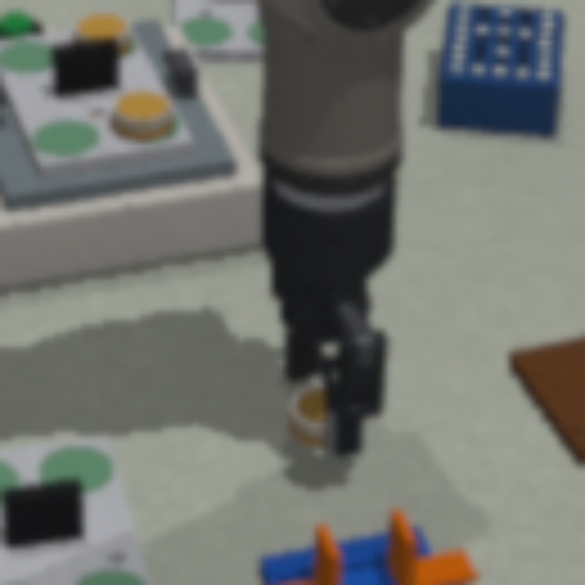

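>>> jog_arm(
  motion=[
    [0.8,[0.001,0,0],[0,0,0]],
    [0.6,[0,0,0],[0,0,0]],
    [0.5,[0,0,0],[0,0,0]],
    [0.42,[0,0,0],[0,0,0]],
    [0.3,[0,0,0],[0,0,0]],
    [0.3,[0,0,0],[0,0,0]],
    [0.3,[0,0,0],[0,0,0]],
    [0.2,[0,0,0],[0,0,0]],
    [0.2,[0,0,0],[0,0,0]],
  ],
  force=30,
)

```text
clock: 35.43
tcp_pos: [0.6166, -0.2291, 0.0213]
orientation: [-1.566, -0.155, 0.155]
contact_force: [-1.3, -0.1, 5.3]
grip_width: 0.0386
```

>>> jog_arm(
  motion=[
    [0,[0,-0.005,0],[0,0,0]],
    [0,[0,-0.02,0],[0,0,0]],
    [0,[0,-0.03,0],[0,0,0]],
    [0,[0,-0.03,0],[0,0,0]],
    [0,[0,-0.03,0],[0,0,0]],
    [0,[0,-0.01,0],[0,0,0]],
    [0,[0,0,0],[0,0,0]],
  ],
)

```text
clock: 36.02
tcp_pos: [0.618, -0.2291, 0.149]
orientation: [-1.567, -0.159, 0.151]
contact_force: [0.4, 0.3, 0.0]
grip_width: 0.0387
```

```bash
python3 go.py .4794 -.0230 .145 101.3
```

```text
t 36.02 pos [ 0.618  -0.2291  0.149 ] psi 101.3 alt turn -180.0 tilt 0.29 j [ 0.88  0.74 -0.93  1.64  0.65  1.09  1.53] w 0.0387 F [0.4 0.3 0. ]
turn y 0.0 shift after turn mm [-95.5   4.  229.2] rows 6.0
```

>>> jog_arm(
  motion=[
    [0,[-0.007,0,0.016],[0,0,0]],
    [0,[-0.012,0,0.03],[0,0,0]],
    [0,[-0.015,0,0.036],[0,0,0]],
    [0,[-0.015,0,0.036],[0,0,0]],
    [0,[-0.015,0,0.036],[0,0,0]],
    [0,[-0.013,0,0.032],[0,0,0]],
    [0,[-0.009,0,0.024],[0,0,0]],
    [0,[-0.006,0,0.012],[0,0,0]],
    [0,[-0.003,0,0.006],[0,0,0]],
    [0,[0,0,0],[0,0,0]],
  ],
)

```text
clock: 36.85
tcp_pos: [0.4776, -0.0239, 0.1452]
orientation: [-1.565, -0.155, 0.157]
contact_force: [1.1, -0.6, 0.5]
grip_width: 0.0386
```

>>> jog_arm(
  motion=[
    [0,[0,0,0],[0,0,0]],
    [0,[0,0,0],[0,0,0]],
    [0,[0,0,0],[0,0,0]],
  ],
)

```text
clock: 37.1
tcp_pos: [0.4792, -0.0254, 0.1456]
orientation: [-1.565, -0.153, 0.153]
contact_force: [-0.3, -0.4, -0.2]
grip_width: 0.0381
```

```bash
python3 go.py .4794 -.0230 .105 101.3
```

```text
t 37.1 pos [ 0.4792 -0.0254  0.1456] psi 101.17 alt turn 179.9 tilt 0.02 j [ 0.77  0.51 -1.05  2.06  0.57  0.9   1.17] w 0.0381 F [-0.3 -0.4 -0.2]
turn y -0.13 shift after turn mm [ 0.6 40.6  2.3] rows 1.0
```

>>> jog_arm(
  motion=[
    [0,[0.0003,0.01,0.0015],[0,0,0]],
    [0,[0,0.012,0],[0,0,0]],
    [0,[0,0.01,0],[0,0,0]],
    [0,[0,0.005,0],[0,0,0]],
    [0,[0,0.003,0],[0,0,0]],
    [0,[0,0,0],[0,0,0]],
    [0,[0,0,0],[0,0,0]],
    [0,[0,0,0],[0,0,0]],
    [0,[0,0,0],[0,0,0]],
  ],
)

```text
clock: 37.85
tcp_pos: [0.4788, -0.0225, 0.1062]
orientation: [-1.565, -0.156, 0.154]
contact_force: [0.3, 0.2, -0.4]
grip_width: 0.0387
```

```bash
python3 go.py .4794 -.0230 .1012 101.3;  python3 - <<'E'
from pd import *
f=cap('side','s20'); im=f['image'][160:260,240:350]; cv2.imwrite('pics/s20c.png',cv2.resize(im[:,:,::-1],None,fx=5,fy=5))
E
```

```text
t 37.85 pos [ 0.4788 -0.0225  0.1062] psi 101.31 alt turn -180.0 tilt 0.05 j [ 0.71  0.56 -0.99  2.09  0.64  0.83  1.1 ] w 0.0387 F [ 0.3  0.2 -0.4]
turn y 0.01 shift after turn mm [ 0.5  5.  -0.6] rows 1.0
```

View pics/s20c.png

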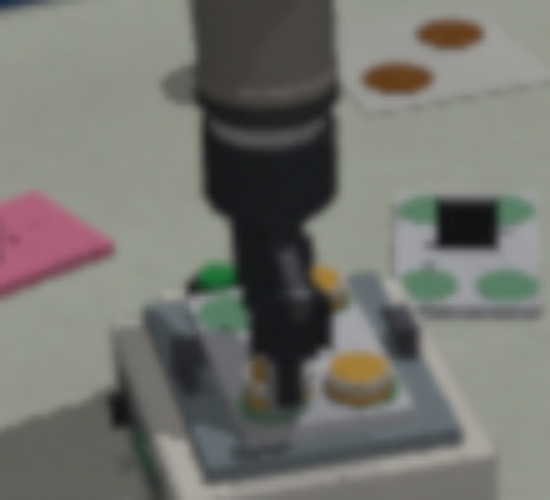

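>>> jog_arm(
  motion=[
    [0,[0.0005,0.002,-0.0005],[0,0,0]],
    [0,[0,0.002,0],[0,0,0]],
    [0,[0,0,0],[0,0,0]],
    [0,[0,0,0],[0,0,0]],
    [0,[0,0,0],[0,0,0]],
  ],
)

```text
clock: 38.32
tcp_pos: [0.479, -0.0229, 0.1018]
orientation: [-1.565, -0.155, 0.155]
contact_force: [0.2, 0.5, -0.5]
grip_width: 0.0388
```

>>> jog_arm(
  motion=[
    [0,[0,0.001,0],[0,0,0]],
    [0,[0,0,0],[0,0,0]],
    [0,[0,0,0],[0,0,0]],
  ],
)

```text
clock: 38.57
tcp_pos: [0.4792, -0.0229, 0.1012]
orientation: [-1.566, -0.155, 0.155]
contact_force: [-2.0, -0.3, 6.3]
grip_width: 0.039
```

>>> jog_arm(
  motion=[
    [0.5,[0,0,0],[0,0,0]],
    [0.58,[0,0,0],[0,0,0]],
    [0.58,[0,0,0],[0,0,0]],
    [0.58,[0,0,0],[0,0,0]],
    [0.58,[0,-0.01,0],[0,0,0]],
    [0.58,[0,-0.025,0],[0,0,0]],
    [0.58,[0,-0.035,0],[0,0,0]],
    [0.8,[0,-0.03,0],[0,0,0]],
  ],
)

```text
clock: 39.23
tcp_pos: [0.4787, -0.0223, 0.2026]
orientation: [-1.564, -0.155, 0.156]
contact_force: [-0.1, -1.0, 0.8]
grip_width: 0.0604
```

```bash
python3 - <<'E'
from dish import *
f=cap('side','s21'); im=f['image'][160:310,240:410]; cv2.imwrite('pics/s21c.png',cv2.resize(im[:,:,::-1],None,fx=4,fy=4))
f=cap('top','t21')
dishes('t21',.094)
dishes('s21',.094)
# button: top view pixel + side view pixel
def btn(tag,box):
    f=load(tag); hsv=cv2.cvtColor(f['image'],cv2.COLOR_RGB2HSV).astype(int); H,S,V=hsv[...,0],hsv[...,1],hsv[...,2]
    m=(H>55)&(H<75)&(S>140); k=np.zeros_like(m); k[box[1]:box[3],box[0]:box[2]]=1; m&=k
    n,l,s,c=cv2.connectedComponentsWithStats(m.astype(np.uint8)); i=1+np.argmax(s[1:,4]); print(tag,c[i],s[i]); return f,c[i]
ft,ct=btn('t3',(235,255,275,290)); fs,cs=btn('s5',(265,200,300,230))
for z in (.045,.05,.055,.06,.065,.07): print(z,ray(ft,*ct,z)[:2],ray(fs,*cs,z)[:2])
C=cloud(ft); print(np.median(C[268:277,249:258].reshape(-1,3),axis=0)); print(np.median(C[250:256,330:336].reshape(-1,3),axis=0))
E
python3 go.py .448 .159 .2 101.3
```

```text
t21 [447.2 198.6] [12 14 77] [ 0.6464 -0.3553]
t21 [453.6 229. ] [ 9 11 41] [ 0.5653 -0.371 ]
t21 [278.1 249.7] [ 13  13 132] [0.506  0.0901]
s21 [302.3 215.3] [10  5 37] [0.5048 0.0937]
s21 [311.1 233.1] [11  6 47] [ 0.5247 -0.0116]
s21 [295.5 235.4] [10  6 44] [ 0.4789 -0.0202]
t3 [252.8806 272.194 ] [249 268   9   9  67]
s5 [282.7037 215.2222] [280 213   7   5  27]
0.045 [0.4483 0.1596] [0.445  0.1852]
0.05 [0.4481 0.1591] [0.445  0.1765]
0.055 [0.448  0.1586] [0.445  0.1678]
0.06 [0.4478 0.1582] [0.445 0.159]
0.065 [0.4476 0.1577] [0.445  0.1503]
0.07 [0.4474 0.1572] [0.445  0.1416]
[0.4479 0.1573 0.0646]
[ 0.5016 -0.0531  0.0705]
t 39.33 pos [ 0.4819 -0.022   0.2057] psi 101.32 alt turn -180.0 tilt 0.45 j [ 0.85  0.42 -1.13  2.    0.46  0.99  1.26] w 0.0683 F [ 0.4  0.  -0. ]
turn y 0.02 shift after turn mm [  2.2   5.7 184.1] rows 5.0
```

View pics/s21c.png

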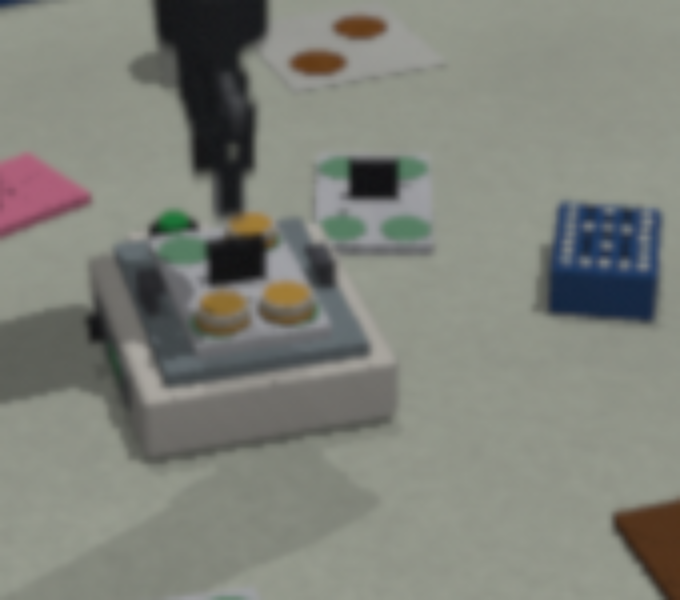

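View pics/t21.png

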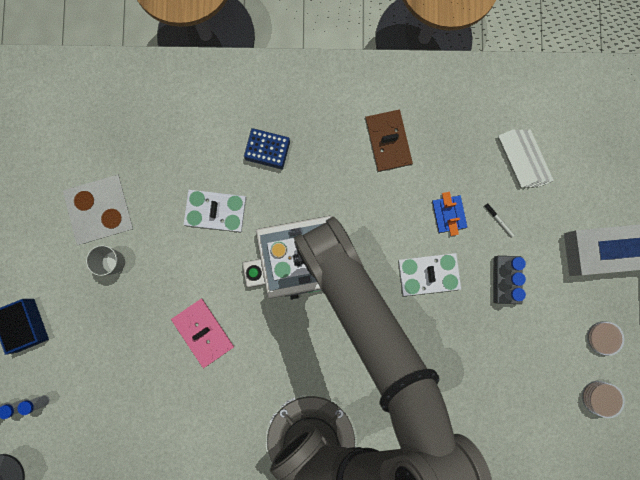

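>>> jog_arm(
  motion=[
    [0.4,[0,0,0.015],[0,0,0]],
    [0,[0.0005,0,0.03],[0,0,0]],
    [0,[0.0005,0,0.036],[0,0,0]],
    [0,[0.0005,0,0.036],[0,0,0]],
    [0,[0,0,0.03],[0,0,0]],
    [0,[0,0,0.022],[0,0,0]],
    [0,[0,0,0.014],[0,0,0]],
    [0,[0,0,0],[0,0,0]],
    [0,[0,0,0],[0,0,0]],
    [0,[0,0,0],[0,0,0]],
  ],
)

```text
clock: 40.17
tcp_pos: [0.4447, 0.1557, 0.2006]
orientation: [-1.566, -0.154, 0.155]
contact_force: [0.3, -0.5, 0.6]
grip_width: 0.0001
```

```bash
python3 go.py .4478 .158 .09 101.3; python3 - <<'E'
from dish import *
f=cap('side','s22'); im=f['image'][130:260,230:360]; cv2.imwrite('pics/s22c.png',cv2.resize(im[:,:,::-1],None,fx=4.5,fy=4.5))
dishes('s22',.094); cap('top','t22')
dishes('t22',.094)
E
```

```text
t 40.17 pos [0.4447 0.1557 0.2006] psi 101.26 alt turn 180.0 tilt 0.05 j [ 0.47  0.42 -1.14  2.03  0.46  0.98  0.87] w 0.0001 F [ 0.3 -0.5  0.6]
turn y -0.04 shift after turn mm [  3.5 110.6   1.6] rows 3.0
s22 [302.  215.5] [ 9  4 34] [0.5038 0.0927]
s22 [311.1 233. ] [11  5 46] [ 0.5247 -0.0112]
s22 [295.2 235.5] [11  6 51] [ 0.4782 -0.0206]
t22 [447.6 198.5] [12 14 71] [ 0.6467 -0.3562]
t22 [453.1 228. ] [ 9 10 38] [ 0.568  -0.3699]
t22 [318.  242.4] [ 13  12 128] [ 0.5261 -0.0142]
t22 [278.2 249.6] [ 13  13 130] [0.5061 0.09  ]
t22 [321.4 260.1] [ 13  13 129] [ 0.4799 -0.0235]
```

View pics/s22c.png

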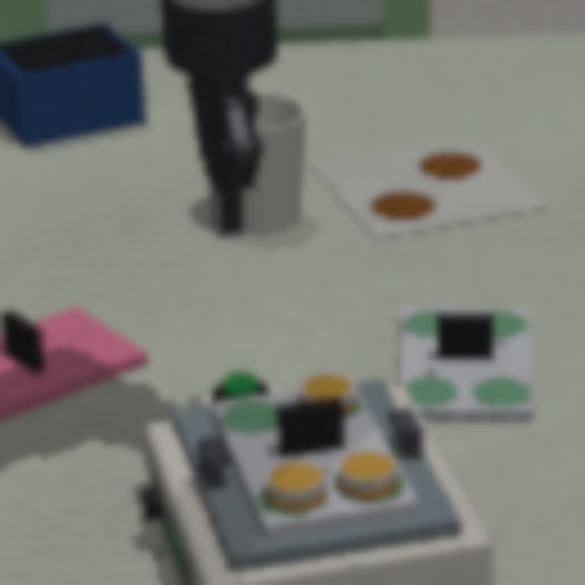

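Exactly three dishes exist, all on the plate at their targets to within about 1 mm. Now the button: descend closed above it.

>>> jog_arm(
  motion=[
    [0,[0.003,0.02,0.0015],[0,0,0]],
    [0,[0,0.03,0],[0,0,0]],
    [0,[0,0.028,0],[0,0,0]],
    [0,[0,0.018,0],[0,0,0]],
    [0,[0,0.008,0],[0,0,0]],
    [0,[0,0,0],[0,0,0]],
    [0,[0,0,0],[0,0,0]],
    [0,[0,0,0],[0,0,0]],
    [0,[0,0,0],[0,0,0]],
  ],
)

```text
clock: 41.02
tcp_pos: [0.4481, 0.159, 0.098]
orientation: [-1.565, -0.156, 0.153]
contact_force: [-0.0, 0.0, 0.5]
grip_width: 0.0002
```

```bash
python3 go.py .4478 .158 .081 101.3; python3 - <<'E'
from dish import *
f=cap('side','s23'); im=f['image'][150:260,230:340]; cv2.imwrite('pics/s23c.png',cv2.resize(im[:,:,::-1],None,fx=5,fy=5))
E
```

```text
t 41.02 pos [0.4481 0.159  0.098 ] psi 101.28 alt turn 180.0 tilt 0.13 j [ 0.32  0.57 -0.98  2.1   0.66  0.81  0.69] w 0.0002 F [-0.   0.   0.5]
turn y -0.02 shift after turn mm [-0.5 17.  -1. ] rows 1.0
```

View pics/s23c.png

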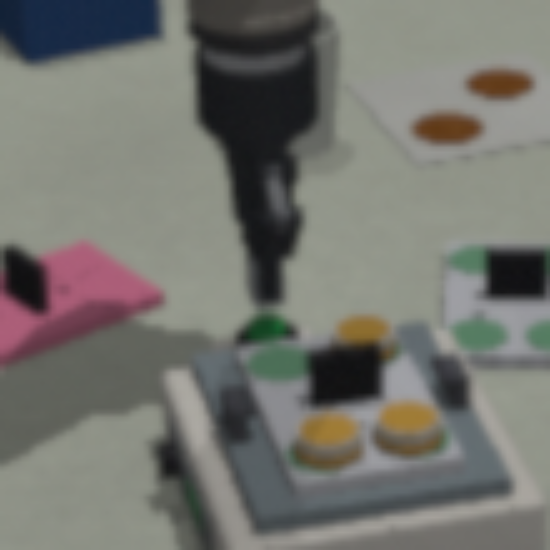

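Fingertip centred over the button. Pressing in small steps.

>>> jog_arm(
  motion=[
    [0,[0,0.006,-0.001],[0,0,0]],
    [0,[0,0.005,0],[0,0,0]],
    [0,[0,0.003,0],[0,0,0]],
    [0,[0,0,0],[0,0,0]],
    [0,[0,0,0],[0,0,0]],
  ],
)

```text
clock: 41.48
tcp_pos: [0.4477, 0.1576, 0.0827]
orientation: [-1.566, -0.155, 0.155]
contact_force: [0.9, -1.9, 3.0]
grip_width: 0.0001
```

>>> jog_arm(
  motion=[
    [0,[0,0.002,0],[0,0,0]],
    [0,[0,0.001,0],[0,0,0]],
    [0,[0,0,0],[0,0,0]],
    [0,[0,0,0],[0,0,0]],
  ],
)

```text
clock: 41.82
tcp_pos: [0.4477, 0.1577, 0.0799]
orientation: [-1.566, -0.155, 0.155]
contact_force: [1.1, -3.2, 4.4]
grip_width: -0.0001
```

>>> jog_arm(
  motion=[
    [0,[0,0.002,0],[0,0,0]],
    [0,[0,0.001,0],[0,0,0]],
    [0,[0,0,0],[0,0,0]],
    [0,[0,0,0],[0,0,0]],
  ],
)

```text
clock: 42.15
tcp_pos: [0.4478, 0.1578, 0.0786]
orientation: [-1.568, -0.156, 0.154]
contact_force: [-5.2, -6.9, 29.2]
grip_width: -0.0004
```

The button bottomed out on its hard stop at 29 N. Retreating up and clear.

>>> jog_arm(
  motion=[
    [0,[0,-0.005,0],[0,0,0]],
    [0,[0,-0.02,0],[0,0,0]],
    [0,[0,-0.035,0],[0,0,0]],
    [0,[0,-0.035,0],[0,0,0]],
    [0,[0,-0.03,0],[0,0,0]],
    [0,[0,-0.015,0],[0,0,0]],
    [0,[0,0,0.03],[0,0,0]],
    [0,[0,0,0.03],[0,0,0]],
    [0,[0,0,0],[0,0,0]],
    [0,[0,0,0],[0,0,0]],
  ],
)

```text
clock: 42.98
tcp_pos: [0.4344, 0.2187, 0.2168]
orientation: [-1.564, -0.158, 0.159]
contact_force: [1.4, -0.9, -0.2]
grip_width: 0.0003
```

```bash
python3 - <<'E'
from dish import *
f=cap('side','s24'); im=f['image'][160:380,210:470]; cv2.imwrite('pics/s24c.png',cv2.resize(im[:,:,::-1],None,fx=2.7,fy=2.7)); cap('top','t24')
dishes('t24',.094)
pads('t24',.08,(255,215,340,300),40); pads('t24',.01,(150,180,480,300),120)
o=r.get_obs(); print(o['clock'],o['tcp_pos'],o['contact_force'])
E
```

```text
t24 [447.5 198.8] [11 14 78] [ 0.6458 -0.356 ]
t24 [453.8 229. ] [ 9 12 46] [ 0.5654 -0.3718]
t24 [318.  242.4] [ 13  12 127] [ 0.5262 -0.0142]
t24 [278.1 249.6] [ 13  13 129] [0.5063 0.0901]
t24 [321.4 260.1] [ 13  13 129] [ 0.4799 -0.0235]
t24 [282.1508 269.324 ] [275 262  15  16 179] [0.4553 0.0794]
t24 [196.6329 198.2785] [190 192  14  14 158] [0.6529 0.3231]
t24 [234.5223 202.6561] [228 196  14  14 157] [0.6418 0.2178]
t24 [194.1006 217.4277] [187 211  15  14 159] [0.5993 0.3284]
t24 [232.1625 221.8375] [225 215  15  15 160] [0.5882 0.223 ]
t24 [447.391  261.9936] [441 255  14  15 156] [ 0.4831 -0.3724]
t24 [409.5168 266.3154] [403 260  14  14 149] [ 0.4701 -0.2677]
t24 [282.1508 269.324 ] [275 262  15  16 179] [0.4583 0.0828]
t24 [450.0245 281.5031] [443 275  15  15 163] [ 0.4295 -0.379 ]
t24 [412.0065 286.0325] [405 279  15  15 154] [ 0.4161 -0.2742]
43.0833 [0.4352 0.2164 0.2163] [ 0.3984  0.0019 -0.4731]
```

View pics/s24c.png

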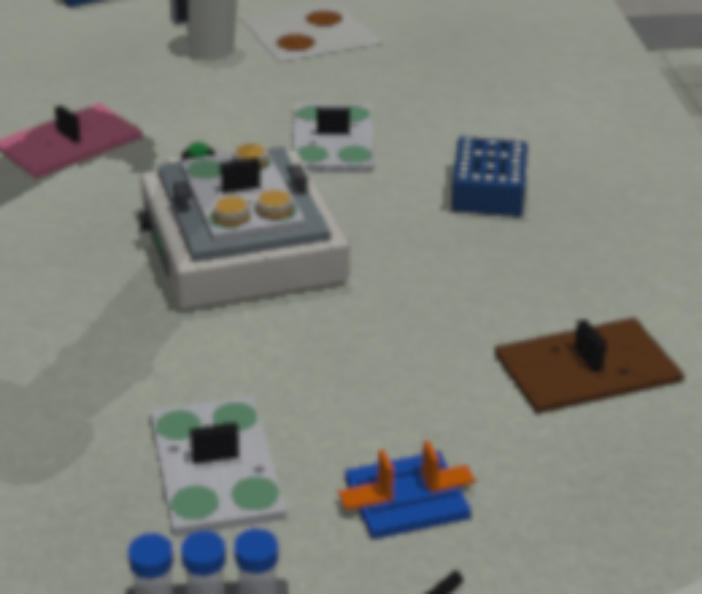

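View pics/t24.png

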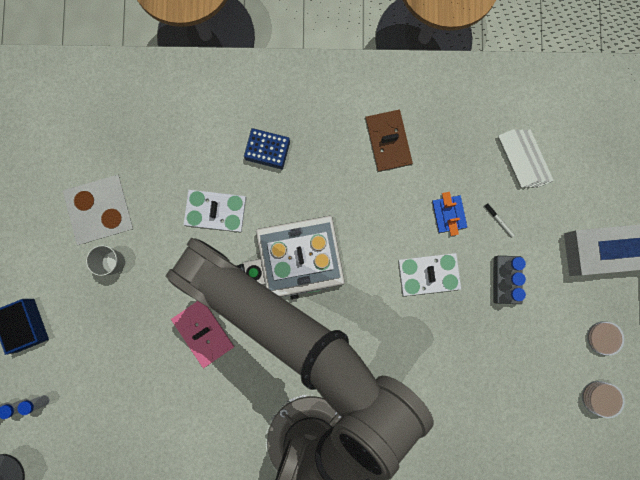

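```bash
python3 -c "
from bench import r
print(r.hand_in())"
```

```text
the job is handed in; nothing more can be done
None
```

The mixer is set up and the job is handed in at about 43 s; `hand_in()` reports no verdict.

**What I did**
- **Cover:** I pinched in the tabs, lifted the cover straight off and stood it upright on the bench at about (0.62, -0.38).
- **Plate:** The pins lie on the platform's y axis, so plate 3 is the one that fits. It dropped over the pins without force and touched down at the predicted height, flat on the platform.
- **Dishes:** Only three dishes were present. All three stand on the plate's pads.
- **Button:** I pressed the start button last, until it met its hard stop at 29 N.

**Last checks**
- **Dishes:** The top view shows them within about 1 mm of their targets, roughly 6 mm inside the plate's edges.
- **Plate 3:** Its one uncovered pad is within about 1 mm of where it should be.
- **Other plates:** Plates 1 and 2 have not moved and lie flat. The pink and brown look-alikes were left alone.
- **Tip box, tube stand and beaker:** These look untouched in the final pictures; I did not measure them.

**Disagreement and indirect check**
- **Cameras:** The side camera read x about 1–2 mm lower than the top camera. I allowed for this when aligning the plate.
- **Button travel:** I judged it from the force and the arm stopping, since there is no direct reading of the button.

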